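# Invert culture dishes with the flipper and start the incubator

## Task

The culture dishes on the bench must go into the incubator upside down: seat every dish, lid up, in a pocket of its own in the open flipper, and when all are loaded swing the flipper by its red grip fully over, so that they all drop lid-down into the nest, then swing it fully back open. After that set each dish, still lid-down, flat in a well of its own on the incubator block, and only when all are in turn the timer collar clockwise until its white pointer clicks in at the red mark. Leave the tube rack, the tip box and the jar where they are.

Things in the scene. Friction and masses are not known exactly. Their poses are not given: they have to be found in the camera images.
- dish_amber_center (a point): Centre (half-way up) of a closed round culture dish, a solid disc 52 mm in diameter and 16 mm thick, 30 g (may vary). Its lower half shows amber-yellow agar, its upper half is the white-rimmed lid, whose window shows the agar colour paler round a blue dot; the underside is plain agar colour. Its z axis points out of the lid: up at the start, down once inverted. May be absent.
- dish_red_center (a point): Centre (half-way up) of a closed round culture dish, a solid disc 52 mm in diameter and 16 mm thick, 30 g (may vary). Its lower half shows dark red agar, its upper half is the white-rimmed lid, whose window shows the agar colour paler round a blue dot; the underside is plain agar colour. Its z axis points out of the lid: up at the start, down once inverted. May be absent.
- dish_green_center (a point): Centre (half-way up) of a closed round culture dish, a solid disc 52 mm in diameter and 16 mm thick, 30 g (may vary). Its lower half shows green agar, its upper half is the white-rimmed lid, whose window shows the agar colour paler round a blue dot; the underside is plain agar colour. Its z axis points out of the lid: up at the start, down once inverted. May be absent.
- inverter: Fixed dish inverter, grey base plate 190 x 286 mm and 8 mm thick; origin under its centre on the bench. Flipper lies on its +x side when open, receiving nest on its -x side, hinge along its y axis at x = 0.
- hinge (a point): Point on the hinge axis, midway between the bearings, 32 mm above the bench; the axis runs along y of the inverter. Axes as the inverter's.
- flipper (a joint): Angle of the white flipper plate about the hinge, rad: 0 = lying open and level on the inverter's +x side, pockets up; pi = swung fully over onto the -x side, pockets facing down over the nest. Friction holds it where it is left; swinging takes about 2 to 4 N at the red grip. Dishes slide out of the pockets by themselves when the plate is well past upright.
- flipper_knob (a point): Centre of the red grip of the flipper: a roller 30 mm long (parallel to the hinge) and 20 mm in diameter, on a flat stem, 125 mm from the hinge axis and 40 mm towards inverter +y from the middle of the hinge; 32 mm above the bench at both ends of the swing. Can be pinched from above by its flat ends (closing parallel to the hinge) and turns freely between the fingers as the plate swings.
- pocket1 (a point): Floor centre of flipper pocket 1 (round blue spot), 52 mm from the hinge axis, pockets 80 mm apart along the hinge; 32 mm above the bench with the flipper open. Axes turn with the flipper (z out of the pocket, y along the hinge). Four rubber pins 15 mm tall, 8 mm thick with tapered tips, stand at +-22.5, +-22.5 mm about it and hold a dish with 1.8 mm play; the 37 mm gaps between pins leave room for fingers.
- pocket2 (a point): Floor centre of flipper pocket 2 (round blue spot), 52 mm from the hinge axis, pockets 80 mm apart along the hinge; 32 mm above the bench with the flipper open. Axes turn with the flipper (z out of the pocket, y along the hinge). Four rubber pins 15 mm tall, 8 mm thick with tapered tips, stand at +-22.5, +-22.5 mm about it and hold a dish with 1.8 mm play; the 37 mm gaps between pins leave room for fingers.
- pocket3 (a point): Floor centre of flipper pocket 3 (round blue spot), 52 mm from the hinge axis, pockets 80 mm apart along the hinge; 32 mm above the bench with the flipper open. Axes turn with the flipper (z out of the pocket, y along the hinge). Four rubber pins 15 mm tall, 8 mm thick with tapered tips, stand at +-22.5, +-22.5 mm about it and hold a dish with 1.8 mm play; the 37 mm gaps between pins leave room for fingers.
- nest1 (a point): Floor centre of compartment 1 of the receiving nest (white floor, blue rims 4 mm high; on the hinge side a steep blue ramp rising 18 mm), 52 mm from the hinge, 14.5 mm above the bench; a dish from pocket 1 lands here. Dishes are best gripped here with the fingers on the two sides along the hinge (y).
- nest2 (a point): Floor centre of compartment 2 of the receiving nest (white floor, blue rims 4 mm high; on the hinge side a steep blue ramp rising 18 mm), 52 mm from the hinge, 14.5 mm above the bench; a dish from pocket 2 lands here. Dishes are best gripped here with the fingers on the two sides along the hinge (y).
- nest3 (a point): Floor centre of compartment 3 of the receiving nest (white floor, blue rims 4 mm high; on the hinge side a steep blue ramp rising 18 mm), 52 mm from the hinge, 14.5 mm above the bench; a dish from pocket 3 lands here. Dishes are best gripped here with the fingers on the two sides along the hinge (y).
- incubator: Fixed white incubator block 318 x 108 x 40 mm, long along its x; origin under its centre. Three wells in a row, timer collar near its -x end.
- well1 (a point): Floor centre of incubator well 1 (dark square, 66 x 68 mm inside, aluminium rims 4 mm high and 4 mm thick), 40 mm above the bench; wells 70 mm apart along the incubator's x.
- well2 (a point): Floor centre of incubator well 2 (dark square, 66 x 68 mm inside, aluminium rims 4 mm high and 4 mm thick), 40 mm above the bench; wells 70 mm apart along the incubator's x.
- well3 (a point): Floor centre of incubator well 3 (dark square, 66 x 68 mm inside, aluminium rims 4 mm high and 4 mm thick), 40 mm above the bench; wells 70 mm apart along the incubator's x.
- collar (a joint): Angle of the black timer collar, rad, growing clockwise seen from above, from 0 to 1.75 with a click stop every 0.35; the white pointer stands at the red mark at 1.40. Turning past a click takes about 0.12 N m; left near a click it settles into it.
- collar_grip (a point): Centre of the timer collar, half-way up: black ring 56 mm in diameter, 20 mm tall, its underside 45 mm above the bench, round a fixed aluminium barrel 36 mm in diameter whose top is 15 mm above the ring's. Grip the ring across its diameter from above.
- collar_pointer (a point): Upper outer end of the white pointer line on the collar, 28 mm from its axis; turns with the collar.
- red_mark (a point): Middle of the red mark on the incubator's deck, 40 mm from the collar's axis; the other marks are thin and black.
- tube_rack: Green tube rack 75 x 160 x 44 mm with capped tubes, loose; origin under its centre. Bystander.
- tip_box: Blue and yellow pipette-tip box 85 x 120 x 65 mm, loose; origin under its centre. Bystander.
- spray_jar: Jar with blue cap, 60 mm in diameter, 70 mm tall, loose; origin under its centre. Bystander.

How it is judged:
By the outcome, as a careful person would: the job done as asked, in the order asked, and still so for the second after the job is handed in, with the robot touching nothing.
Of dish_amber, dish_red, dish_green only 2 to 3 are there at a start; the rules pass over those that are not, and their reading is None.
At some moment in a run one of dish_amber, dish_red, dish_green may be knocked a few centimetres aside while the robot is not near it.
It also fails if it takes over 208 s, if anything falls off the work surface, if the arm or the gripper's body presses on something with over 40 N, if the wrist force passes 120 N, or if a joint passes its speed limit or range.

## Robot

A 6-joint arm with a two-finger parallel gripper is mounted at the origin on the work surface. World frame = base frame: x ahead of the robot, y to its left, z up, the work surface at z = 0. Lengths are in m, angles in rad, forces in N, time in s.
With the tool pointing down it reaches from about 0.375 to 0.9 m from the base axis. Payload 3.1 kg.
Tool frame: the origin (TCP) lies where the fingers leave the gripper's body, on its centre line; the fingertips stand manip.tip_reach ahead of it and the grasp point (between the pads) lies 54 mm ahead of it (manip.tip_reach is the distance from the TCP to the fingertips, in m); z points along the fingers, y is the direction in which the jaws open and shut (so a half turn about z gives the same grasp; the last joint's range is limited). The gripper opens to 85 mm and grips with 20 to 120 N. Pads are 22 mm wide; open, the fingers measure 114 mm over their backs; the gripper's body (76 mm by 85 mm) begins 54 mm behind the grasp point. The pads swing forward as they close: fully open they stand 13 mm farther back than shut.
Start: joints at [1.141, 0.527, 1.433, -0, 1.181, -0.178], TCP at [0.156, 0.605, 0.304] pointing down, gripper open.
Joint ranges: [-3.08, 3.08], [-0.75, 2.2], [0.22, 2.44], [-1.43, 4.57], [0, 2.65], [-2.85, 2.85]. Speed limits (rad/s): [2.79, 2.79, 3.14, 3.14, 3.14, 3.14].

## Interface

Orientations are given as a unit quaternion [x, y, z, w].
In Python, from station import manip, cams, order gives the robot as it stands. The module is installed in compiled form; this text tells all that it offers.
- The arm moves only by the tool drive_tool, never from a script. Its arguments are lists of equal length, an entry for each row: "linear": the shift along the tool's x, y, z in mm, a list of three; "rot": the turn, a rotation vector about the tool's x, y, z in degrees, a list of three; "hand": the finger opening in mm, from 0 to 85.4. A call has 1 to 20 rows; each row shifts and turns the pose as measured when the row begins, along the tool's axes as they then stand; what a row does not reach is not made up. A row lasts 1/12 s, in which the tool goes at most 41.7 mm and 7.16 degrees, less where a joint would pass 70% of its speed; a pose out of reach is approached as far as the arm can. A call with a gripper value outside its range is refused whole. The fingers move at their own pace and stop on an object; "force" is the grip in N (left out, the last holds). Time passes only in rows, so rows that do not move let the fingers close. It gives the time, the measured TCP pose, the force and the opening at its end, in the units of the state.
- manip.sense(): the state, without advancing time (a new reading comes with each control period).
- cams.snapshot(name): name is "scene" or "side" or "wrist"; returns the picture (400x640x3 uint8, red, green, blue); there is no depth.
- cams.camera_model(name): a dict with "vfov" (degrees; the focal length in pixels is half the picture's height over the tangent of half this angle, whatever the lens; pixels are square), "cx", "cy" (the principal point, pixels), "k1" (the pictures are not rectified: a ray, as slopes to the right and down, at radius r is drawn at 1 + k1 r^2 times it, then the intrinsics apply), "rvec" (rotation vector, rad) and "tvec" (3), from world to camera coordinates, as OpenCV has them. Camera axes: x right, y down, z forward; pixel columns grow to the right and rows downward; lengths in m; the calibration is good to about 2 mm. A picture is of the moment at which its call begins: read the wrist's pose just before it. camera_model takes no time and is no camera call; for the wrist camera it gives the pose at the moment of the call.
- order.sign_off(): hands the job in, once; it reports no verdict.
Trained networks look in the newest picture that a camera, given by its name, has taken for a name from the list of things; names that differ only in an ending like _2 or _b are one class to them, and where a whole thing is asked for, a point or a joint stands for the part that bears it (a point fixed in the world has none). Each returns a list of dicts, best first, with "score" (0 to 1); they miss things now and then, are a little off and sometimes report something else, mostly with a low value. They report only what shows in the picture. A call takes as long as a camera call.
- cams.regions_of(label, camera): "pixels" (400x640 bool, what is visible of it) and "rect" ([left, top, right, bottom] in pixels, round what is visible of it).
- cams.spot_point(label, camera): "at" ([column, row] in pixels: a listed point, or the origin of a listed thing).
The state is a dict: "t": time; "q": joint angles; "qd": joint speeds; "tau": joint torques, N m; "tcp_pos": TCP position; "tool_rot": TCP orientation; "force": force on the tool from outside, world axes, zero at the start; "ft_torque": the same for the moment, N m; "finger_gap": opening from 0.0 (shut) to 1.0 (fully open).
Only numpy, scipy, OpenCV 4.12 (cv2) and the standard library are available. Lean on these libraries where they do the work, as an engineer would, in place of code of your own. Each camera call takes 0.05 s, during which the arm holds its last target. There are 200 camera calls.

## Working session

There is one attempt and no reset: what is moved stays moved. The work goes in short steps, Python scripts to look and compute and a tool call to move; the robot and the scene stay as the last step left them, time stands still between calls to the robot, and variables do not carry over. Pictures are saved under pics/ and viewed, about 12 in all and at most 16, crops included, and the job is handed in when it is done.

Besides the shell and the picture viewer there is one more tool, called after "Call:" as name(argument=value, ...) on one line, values as JSON. drive_tool: Moves the arm, as the interface text tells. Its arguments: {"type":"object","properties":{"linear":{"type":"array","items":{"type":"array","items":{"type":"number"}}},"rot":{"type":"array","items":{"type":"array","items":{"type":"number"}}},"hand":{"type":"array","items":{"type":"number"}},"force":{"type":"number"}},"required":["linear","rot","hand"]}

```bash
mkdir -p pics
cat > h.py <<'E'
import numpy as np, cv2
from scipy.spatial.transform import Rotation as R
from station import manip, cams, order
def ray(name,px,cm=None):
    c=cm or cams.camera_model(name); f=200/np.tan(np.radians(c['vfov'])/2)
    d=np.array([(px[0]-c['cx'])/f,(px[1]-c['cy'])/f]); u=d.copy()
    for _ in range(30): u=d/(1+c['k1']*(u@u))
    M=R.from_rotvec(np.ravel(c['rvec'])).as_matrix(); t=np.ravel(c['tvec'])
    return -M.T@t, M.T@np.array([u[0],u[1],1.])
def at_z(name,px,z,cm=None):
    o,d=ray(name,px,cm); return o+d*(z-o[2])/d[2]
def snap(name,fn=None):
    im=np.array(cams.snapshot(name))
    if fn: cv2.imwrite('pics/'+fn,im[:,:,::-1])
    return im
def st():
    s=manip.sense(); r=R.from_quat(s['tool_rot']).as_matrix()
    print('t',round(s['t'],2),'tcp',np.round(np.array(s['tcp_pos'])*1e3,1),'x',np.round(r[:,0],3),'y',np.round(r[:,1],3),'z',np.round(r[:,2],3),'F',np.round(s['force'],1),'gap',round(s['finger_gap'],3),'q',np.round(s['q'],2))
    return s
E
python3 - <<'E'
from h import *
st(); print(manip.tip_reach)
Z=dict(dish_amber_center=.008,dish_red_center=.008,dish_green_center=.008,inverter=0.0,hinge=.032,flipper_knob=.032,pocket1=.032,pocket2=.032,pocket3=.032,nest1=.0145,nest2=.0145,nest3=.0145,well1=.04,well2=.04,well3=.04,collar_grip=.055,collar_pointer=.065,red_mark=.04,tube_rack=0,tip_box=0,spray_jar=0,incubator=0)
for n in ('scene','side'):
    snap(n,n+'0.png'); print(n,np.round(ray(n,(320,200))[0],3))
    for k,z in Z.items():
        r=cams.spot_point(k,n)
        print(k,[(round(float(a['score']),2),np.round(a['at']).tolist(),np.round(at_z(n,a['at'],z)*1e3).tolist()) for a in r[:2]])
E
```

```text
t 0.0 tcp [155.4 604.8 302.9] x [-0.968  0.249  0.   ] y [ 0.249  0.968 -0.002] z [-0.001 -0.002 -1.   ] F [ 0.3 -0.   0.7] gap 1.0 q [ 1.14  0.53  1.43 -0.    1.18 -0.18]
0.0726
scene [0.978 0.651 0.93 ]
dish_amber_center [(0.89, [449.0, 248.0], [361.0, 304.0, 8.0]), (0.71, [312.0, 216.0], [604.0, 33.0, 8.0])]
dish_red_center [(0.74, [450.0, 248.0], [359.0, 305.0, 8.0]), (0.59, [316.0, 110.0], [359.0, -345.0, 8.0])]
dish_green_center [(0.56, [410.0, 279.0], [504.0, 321.0, 8.0]), (0.26, [332.0, 172.0], [470.0, -75.0, 8.0])]
inverter [(0.88, [323.0, 201.0], [548.0, -1.0, 0.0])]
hinge [(0.76, [318.0, 194.0], [561.0, -5.0, 32.0])]
flipper_knob [(0.9, [361.0, 214.0], [501.0, 112.0, 32.0])]
pocket1 [(0.9, [332.0, 211.0], [560.0, 62.0, 32.0]), (0.78, [307.0, 219.0], [630.0, 50.0, 32.0])]
pocket2 [(0.9, [332.0, 211.0], [560.0, 62.0, 32.0]), (0.78, [307.0, 219.0], [630.0, 50.0, 32.0])]
pocket3 [(0.9, [332.0, 211.0], [560.0, 62.0, 32.0]), (0.78, [307.0, 219.0], [630.0, 50.0, 32.0])]
nest1 [(0.73, [332.0, 175.0], [480.0, -59.0, 14.0]), (0.62, [308.0, 188.0], [564.0, -53.0, 14.0])]
nest2 [(0.73
[... 2282 characters left out ...]
550.0, -307.0, 40.0]), (0.76, [437.0, 262.0], [627.0, -319.0, 40.0])]
collar_grip [(0.64, [371.0, 314.0], [401.0, -301.0, 55.0]), (0.33, [316.0, 221.0], [516.0, -29.0, 55.0])]
collar_pointer [(0.82, [360.0, 313.0], [381.0, -286.0, 65.0]), (0.71, [229.0, 179.0], [455.0, 266.0, 65.0])]
red_mark [(0.69, [370.0, 309.0], [418.0, -286.0, 40.0]), (0.58, [277.0, 199.0], [513.0, 121.0, 40.0])]
tube_rack [(0.66, [422.0, 219.0], [768.0, -193.0, 0.0])]
tip_box [(0.61, [353.0, 173.0], [794.0, 83.0, 0.0])]
spray_jar [(0.8, [295.0, 153.0], [745.0, 299.0, 0.0]), (0.3, [433.0, 262.0], [657.0, -298.0, 0.0])]
incubator [(0.84, [402.0, 302.0], [506.0, -313.0, 0.0]), (0.43, [396.0, 296.0], [509.0, -293.0, 0.0])]
```

Run:
```python
import cv2
a=cv2.imread('pics/scene0.png')[90:340,200:500]; b=cv2.imread('pics/side0.png')[130:340,170:470]
cv2.imwrite('pics/a.png',cv2.resize(a,None,fx=2.4,fy=2.4,interpolation=cv2.INTER_CUBIC));cv2.imwrite('pics/b.png',cv2.resize(b,None,fx=2.4,fy=2.4,interpolation=cv2.INTER_CUBIC))
```

```text
(no output)
```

View pics/a.png

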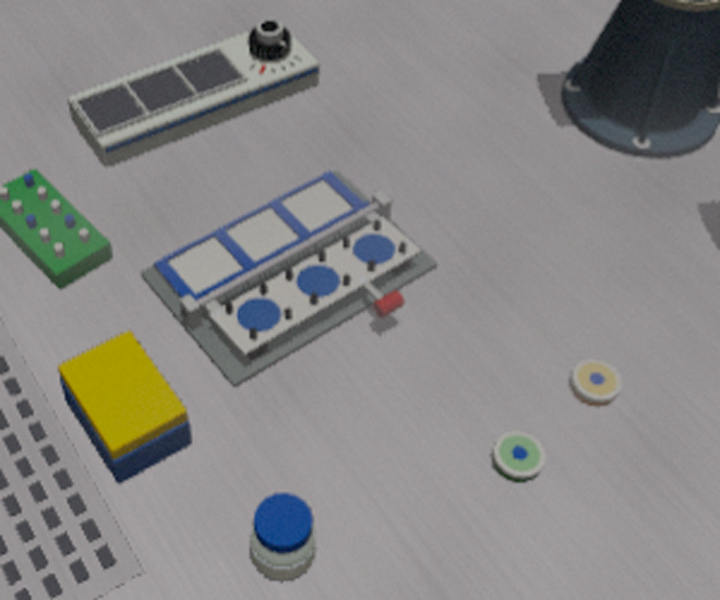

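View pics/b.png

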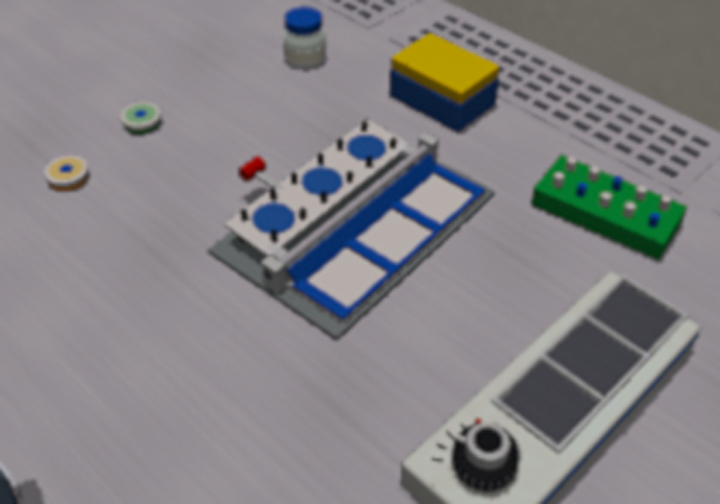

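Two dishes present: amber (~366,308) and green (~500,327); no red. The inverter is near (560,0) with its flipper side toward +y, the collar is near (401,-301), and the wells run along +x.

```bash
cat >> h.py <<'E'
import json
def plan(pos,yaw=None,hand=85,vmax=38,wmax=6.5,gripz=None):
    """rows to TCP pos (mm) with tool down and tool y at yaw (deg) about world z"""
    s=st(); p=np.array(s['tcp_pos'])*1e3; r=R.from_quat(s['tool_rot']); m=r.as_matrix()
    if yaw is None: yaw=np.degrees(np.arctan2(m[1,1],m[0,1]))
    y=np.radians(yaw); Y=np.array([np.cos(y),np.sin(y),0]); Zt=np.array([0,0,-1.]); X=np.cross(Y,Zt)
    T=R.from_matrix(np.c_[X,Y,Zt]); rv=(r.inv()*T).as_rotvec(degrees=True); d=np.array(pos)-p
    n=max(1,int(np.ceil(max(np.linalg.norm(d)/vmax,np.linalg.norm(rv)/wmax))))
    L=[];W=[]
    for i in range(n):
        L.append(np.round((r*R.from_rotvec(rv*i/n,degrees=True)).inv().apply(d/n),1).tolist()); W.append(np.round(rv/n,2).tolist())
    print('n',n,'\n"linear":',json.dumps(L),'\n"rot":',json.dumps(W))
E
python3 - <<'E'
from h import *
print(np.round(ray('wrist',(320,200))[0],3),np.round(ray('wrist',(320,200))[1],3))
plan([400,290,260],30)
E
```

```text
[0.085 0.624 0.373] [ 0.273 -0.068 -0.959]
t 2.3 tcp [155.7 605.3 303.9] x [-0.968  0.249 -0.   ] y [0.249 0.968 0.   ] z [ 0.  0. -1.] F [ 0.3 -0.  -0.3] gap 0.999 q [ 1.14  0.53  1.43 -0.    1.18 -0.18]
n 11 
"linear": [[-28.7, -22.2, 4.0], [-30.2, -20.1, 4.0], [-31.6, -17.9, 4.0], [-32.8, -15.5, 4.0], [-33.8, -13.1, 4.0], [-34.7, -10.7, 4.0], [-35.3, -8.1, 4.0], [-35.8, -5.5, 4.0], [-36.1, -2.9, 4.0], [-36.3, -0.3, 4.0], [-36.2, 2.3, 4.0]] 
"rot": [[0.0, 0.0, 4.14], [0.0, 0.0, 4.14], [0.0, 0.0, 4.14], [0.0, 0.0, 4.14], [0.0, 0.0, 4.14], [0.0, 0.0, 4.14], [0.0, 0.0, 4.14], [0.0, 0.0, 4.14], [0.0, 0.0, 4.14], [0.0, 0.0, 4.14], [0.0, 0.0, 4.14]]
```

Call:
drive_tool(linear=[[-28.7,-22.2,4],[-30.2,-20.1,4],[-31.6,-17.9,4],[-32.8,-15.5,4],[-33.8,-13.1,4],[-34.7,-10.7,4],[-35.3,-8.1,4],[-35.8,-5.5,4],[-36.1,-2.9,4],[-36.3,-0.3,4],[-36.2,2.3,4]], rot=[[0,0,4.1],[0,0,4.1],[0,0,4.1],[0,0,4.1],[0,0,4.1],[0,0,4.1],[0,0,4.1],[0,0,4.1],[0,0,4.1],[0,0,4.1],[0,0,4.1]], hand=[85,85,85,85,85,85,85,85,85,85,85], force=40)

```text
t: 3.22
tcp_pos: [0.4042, 0.2839, 0.2592]
tool_rot: [0.506, 0.863, 0.008, -0.0]
force: [0.1, -0.1, 0.6]
finger_gap: 0.992
```

Run:
```python
from h import *
st(); cm=cams.camera_model('wrist'); snap('wrist','w1.png')
for k in ('dish_amber_center','dish_green_center'):
  print(k,[(round(float(a['score']),2),np.round(a['at']).tolist(),np.round(at_z('wrist',a['at'],.008,cm)*1e3).tolist()) for a in cams.spot_point(k,'wrist')])
```

```text
t 3.22 tcp [404.2 283.9 259.2] x [-0.488  0.873  0.008] y [0.873 0.488 0.013] z [ 0.007  0.013 -1.   ] F [ 0.1 -0.1  0.6] gap 0.992 q [ 0.38  0.41  1.81  0.01  0.9  -0.14]
dish_amber_center [(0.62, [291.0, 145.0], [362.0, 307.0, 8.0])]
dish_green_center [(0.82, [411.0, 185.0], [496.0, 332.0, 8.0])]
```

View pics/w1.png

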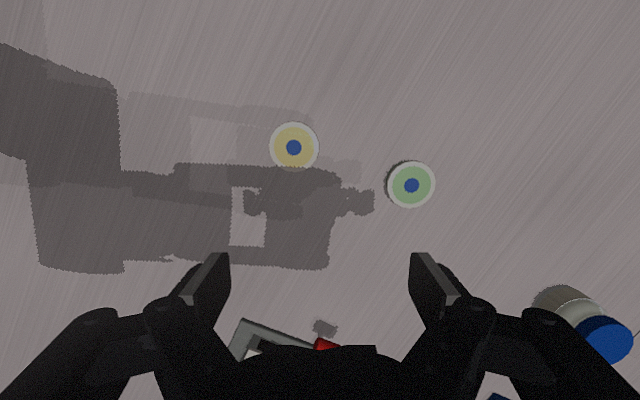

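```bash
cat >> h.py <<'E'
def dots(im,cm,z,lo=(100,110,40),hi=(130,255,255),amin=20,name='wrist'):
    m=cv2.inRange(cv2.cvtColor(im,cv2.COLOR_RGB2HSV),lo,hi); n,_,s,c=cv2.connectedComponentsWithStats(m)
    for i in range(1,n):
        if s[i,4]>=amin: print(s[i,4],s[i,2:4],np.round(c[i],1),np.round(at_z(name,c[i],z,cm)*1e3,1))
E
python3 - <<'E'
from h import *
im=cv2.imread('pics/w1.png')[:,:,::-1].copy()
dots(im,cams.camera_model('wrist'),.016); print(manip.tip_reach)
plan([363,308,130],5)
E
```

```text
165 [14 15] [293.3 147. ] [365.8 306.7  16. ]
156 [15 14] [411.1 184.9] [493.  331.9  16. ]
1689 [58 49] [607.1 337.5] [813.3 287.9  16. ]
42 [16  6] [497.2 397.3] [753.1 147.4  16. ]
0.0726
t 3.37 tcp [405.1 283.5 259. ] x [-0.487  0.874  0.008] y [0.874 0.486 0.012] z [ 0.007  0.013 -1.   ] F [-0.3 -0.1  0.1] gap 0.994 q [ 0.38  0.42  1.81  0.01  0.9  -0.14]
n 4 
"linear": [[10.2, -6.6, 32.3], [9.6, -7.6, 32.3], [8.8, -8.5, 32.2], [8.0, -9.2, 32.3]] 
"rot": [[0.15, -0.15, 6.03], [0.15, -0.15, 6.03], [0.15, -0.15, 6.03], [0.15, -0.15, 6.03]]
```

Call:
drive_tool(linear=[[10,-6,32],[9.4,-7,32],[8.6,-7.8,32],[7.8,-8.5,32],[0,0,0]], rot=[[0.15,-0.15,6],[0.15,-0.15,6],[0.15,-0.15,6],[0.15,-0.15,6],[0,0,0]], hand=[85,85,85,85,85])

```text
t: 3.78
tcp_pos: [0.3683, 0.3135, 0.1307]
tool_rot: [0.681, 0.732, 0.007, 0.003]
force: [-1.0, -0.7, -0.4]
finger_gap: 0.993
```

Run:
```python
from h import *
plan([365.5,307,86],5)
```

```text
t 3.78 tcp [368.3 313.5 130.7] x [-0.072  0.997  0.005] y [0.997 0.072 0.013] z [ 0.013  0.006 -1.   ] F [-1.  -0.7 -0.4] gap 0.993 q [ 0.47  0.64  1.93 -0.    0.56  0.4 ]
n 2 
"linear": [[-3.3, -1.9, 22.3], [-3.2, -1.8, 22.3]] 
"rot": [[0.38, -0.15, -0.44], [0.38, -0.15, -0.44]]
```

Call:
drive_tool(linear=[[-3.3,-1.9,22.3],[-3.2,-1.8,22.3],[0,0,0],[0,0,0],[0,0,0],[0,0,0],[0,0,0],[0,0,0]], rot=[[0.4,-0.15,-0.4],[0.4,-0.15,-0.4],[0,0,0],[0,0,0],[0,0,0],[0,0,0],[0,0,0],[0,0,0]], hand=[85,85,45,45,45,45,45,45], force=30)

```text
t: 4.45
tcp_pos: [0.3678, 0.3138, 0.0936]
tool_rot: [0.667, 0.745, 0.006, 0.002]
force: [0.1, 1.1, -0.4]
finger_gap: 0.525
```

Run:
```python
from h import *
st();print(manip.tip_reach);snap('wrist','w2.png')
```

```text
t 4.45 tcp [367.8 313.8  93.6] x [-0.111  0.994  0.005] y [0.994 0.111 0.012] z [ 0.012  0.007 -1.   ] F [ 0.1  1.1 -0.4] gap 0.525 q [0.47 0.72 1.94 0.   0.47 0.36]
0.0726
```

View pics/w2.png

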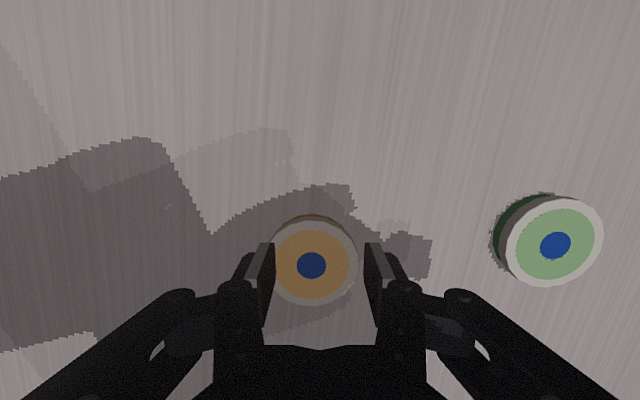

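Call:
drive_tool(linear=[[-4,-1,0],[-4,-1,0],[0,0,0],[0,0,0]], rot=[[0,0,0],[0,0,0],[0,0,0],[0,0,0]], hand=[75,75,75,75])

```text
t: 4.83
tcp_pos: [0.3674, 0.3049, 0.0952]
tool_rot: [0.667, 0.745, 0.008, 0.003]
force: [0.1, -0.6, 0.6]
finger_gap: 0.881
```

Run:
```python
from h import *
cm=cams.camera_model('wrist'); im=snap('wrist'); dots(im,cm,.016); plan([365.5,307,84],5)
```

```text
654 [31 28] [557.8 228.1] [492. 333.  16.]
590 [29 27] [313. 249.] [364.9 307.6  16. ]
t 4.88 tcp [367.3 304.9  95.1] x [-0.111  0.994  0.006] y [0.994 0.111 0.015] z [ 0.014  0.008 -1.   ] F [-0.4  0.4  0.6] gap 0.881 q [0.46 0.71 1.96 0.   0.46 0.34]
n 1 
"linear": [[2.2, -1.7, 11.1]] 
"rot": [[0.86, -0.38, 1.38]]
```

Call:
drive_tool(linear=[[1.1,-1.2,6],[1.1,-1.2,6],[0,0,3],[0,0,3],[0,0,0]], rot=[[0.4,-0.2,0.7],[0.4,-0.2,0.7],[0,0,0],[0,0,0],[0,0,0]], hand=[62,62,62,62,62])

```text
t: 5.3
tcp_pos: [0.3645, 0.307, 0.0745]
tool_rot: [0.677, 0.736, -0.001, 0.0]
force: [-0.2, -0.8, 0.1]
finger_gap: 0.725
```

Run:
```python
from h import *
plan([365,307.6,74],5)
snap('wrist','w3.png')
```

```text
t 5.3 tcp [364.5 307.   74.5] x [-0.084  0.996 -0.001] y [ 0.996  0.084 -0.001] z [-0.001 -0.002 -1.   ] F [-0.2 -0.8  0.1] gap 0.725 q [ 0.47  0.76  1.95 -0.    0.43  0.38]
n 1 
"linear": [[0.5, 0.5, 0.5]] 
"rot": [[-0.08, 0.08, -0.19]]
```

View pics/w3.png

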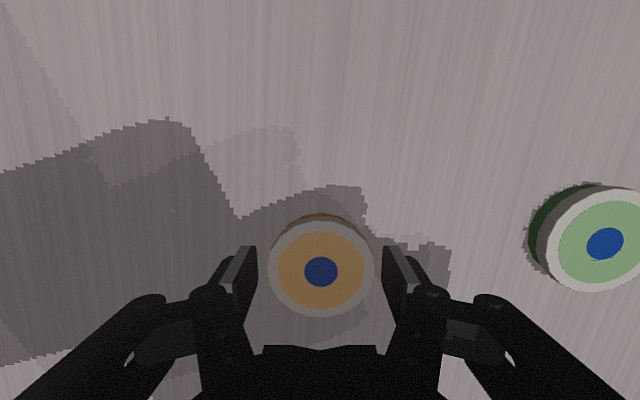

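Call:
drive_tool(linear=[[0,0,1],[0,0,0],[0,0,0],[0,0,0],[0,0,0]], rot=[[0,0,0],[0,0,0],[0,0,0],[0,0,0],[0,0,0]], hand=[62,45,45,45,45], force=30)

```text
t: 5.77
tcp_pos: [0.3645, 0.3071, 0.0739]
tool_rot: [0.677, 0.736, -0.001, 0.0]
force: [0.3, -0.1, -1.0]
finger_gap: 0.592
```

Run:
```python
from h import *
st();snap('side')
cm=cams.camera_model('wrist')
```

```text
t 5.77 tcp [364.5 307.1  73.9] x [-0.084  0.996 -0.001] y [ 0.996  0.084 -0.001] z [-0.001 -0.001 -1.   ] F [ 0.3 -0.1 -1. ] gap 0.592 q [ 0.47  0.76  1.95 -0.    0.43  0.38]
```

Run:
```python
from h import *
plan([555,5,270],5)
```

```text
t 5.82 tcp [364.5 307.1  73.9] x [-0.084  0.996 -0.001] y [ 0.996  0.084 -0.001] z [-0.001 -0.001 -1.   ] F [-0.2 -0.3 -1.1] gap 0.593 q [ 0.47  0.76  1.95 -0.    0.43  0.38]
n 11 
"linear": [[-28.9, 14.9, -17.8], [-28.9, 14.9, -17.8], [-28.9, 14.9, -17.8], [-28.9, 14.9, -17.8], [-28.9, 14.9, -17.8], [-28.9, 14.9, -17.8], [-28.9, 14.9, -17.8], [-28.9, 14.9, -17.8], [-28.9, 14.9, -17.8], [-28.9, 14.9, -17.8], [-28.9, 14.9, -17.8]] 
"rot": [[-0.0, 0.01, -0.02], [-0.0, 0.01, -0.02], [-0.0, 0.01, -0.02], [-0.0, 0.01, -0.02], [-0.0, 0.01, -0.02], [-0.0, 0.01, -0.02], [-0.0, 0.01, -0.02], [-0.0, 0.01, -0.02], [-0.0, 0.01, -0.02], [-0.0, 0.01, -0.02], [-0.0, 0.01, -0.02]]
```

Call:
drive_tool(linear=[[0,0,-10],[0,0,-25],[-15,8,-30],[-29,15,-30],[-29,15,-30],[-29,15,-20],[-29,15,-15],[-29,15,-12],[-29,15,-12],[-29,15,-12],[-29,15,0],[-29,15,0],[-29,15,0],[-15,7,0],[0,0,0]], rot=[[0,0,0],[0,0,0],[0,0,0],[0,0,0],[0,0,0],[0,0,0],[0,0,0],[0,0,0],[0,0,0],[0,0,0],[0,0,0],[0,0,0],[0,0,0],[0,0,0],[0,0,0]], hand=[45,45,45,45,45,45,45,45,45,45,45,45,45,45,45])

```text
t: 7.07
tcp_pos: [0.5609, -0.0098, 0.2888]
tool_rot: [0.675, 0.738, -0.0, 0.007]
force: [-0.1, 1.2, 0.3]
finger_gap: 0.591
```

Run:
```python
from h import *
st(); cm=cams.camera_model('wrist'); im=snap('wrist','w4.png'); dots(im,cm,.032,amin=300)
for k,z in (('hinge',.032),('flipper_knob',.032),('pocket1',.032),('nest1',.0145)):
  print(k,[(round(float(a['score']),2),np.round(a['at']).tolist(),np.round(at_z('wrist',a['at'],z,cm)*1e3).tolist()) for a in cams.spot_point(k,'wrist')[:4]])
```

```text
t 7.07 tcp [560.9  -9.8 288.8] x [-0.09   0.996 -0.01 ] y [0.996 0.09  0.009] z [ 0.01 -0.01 -1.  ] F [-0.1  1.2  0.3] gap 0.591 q [-0.21  0.46  1.62 -0.01  1.06 -0.3 ]
1729 [46 48] [235.4 114.2] [471.7  49.2  32. ]
1705 [46 48] [314.1 115.5] [552.1  55.2  32. ]
1695 [46 48] [392.2 116.6] [632.5  61.2  32. ]
5096 [225  66] [312.2 195.9] [557.2 -30.8  32. ]
756 [33 30] [319.  272.4] [ 573.4 -125.8   32. ]
hinge [(0.87, [313.0, 166.0], [555.0, 3.0, 32.0])]
flipper_knob [(0.87, [268.0, 34.0], [503.0, 126.0, 32.0]), (0.72, [317.0, 261.0], [570.0, -111.0, 32.0])]
pocket1 [(0.93, [234.0, 116.0], [470.0, 47.0, 32.0]), (0.74, [392.0, 114.0], [631.0, 63.0, 32.0]), (0.68, [314.0, 119.0], [552.0, 52.0, 32.0])]
nest1 [(0.72, [242.0, 208.0], [476.0, -57.0, 15.0]), (0.62, [382.0, 207.0], [641.0, -42.0, 15.0]), (0.57, [313.0, 207.0], [559.0, -50.0, 15.0]), (0.3, [540.0, 106.0], [793.0, 86.0, 15.0])]
```

View pics/w4.png

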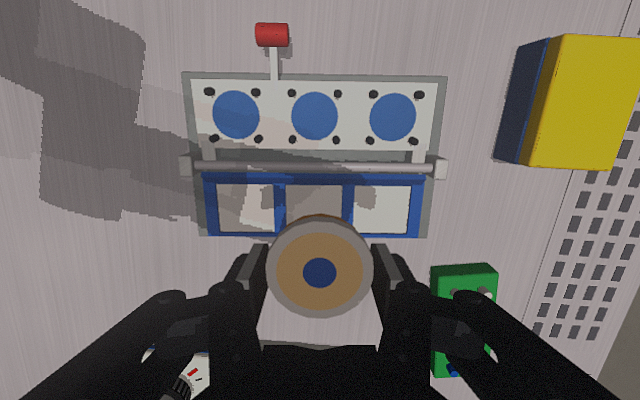

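Run:
```python
from h import *
cm=cams.camera_model('wrist')
print(np.round(at_z('wrist',(319,272.4),.2888-.058,cm)*1e3,1))
plan([632.5,61.2,150],4.3)
```

```text
[557.7  -4.4 230.8]
t 7.32 tcp [557.7  -5.2 287.7] x [-0.095  0.995 -0.008] y [0.995 0.095 0.005] z [ 0.005 -0.007 -1.   ] F [-0.1  0.6 -1.1] gap 0.593 q [-0.21  0.46  1.62 -0.01  1.06 -0.3 ]
n 5 
"linear": [[12.0, 16.0, 27.5], [12.0, 16.0, 27.5], [12.1, 16.0, 27.5], [12.1, 16.0, 27.5], [12.1, 15.9, 27.5]] 
"rot": [[0.05, 0.09, 0.23], [0.05, 0.09, 0.23], [0.05, 0.09, 0.23], [0.05, 0.09, 0.23], [0.05, 0.09, 0.23]]
```

Call:
drive_tool(linear=[[12,16,27.5],[12,16,27.5],[12,16,27.5],[12,16,27.5],[12,16,27.5],[0,0,0],[0,0,0]], rot=[[0.05,0.1,0.2],[0.05,0.1,0.2],[0.05,0.1,0.2],[0.05,0.1,0.2],[0.05,0.1,0.2],[0,0,0],[0,0,0]], hand=[45,45,45,45,45,45,45])

```text
t: 7.9
tcp_pos: [0.63, 0.0738, 0.1468]
tool_rot: [0.675, 0.738, -0.0, -0.001]
force: [-0.3, 0.5, 0.5]
finger_gap: 0.593
```

Run:
```python
from h import *
s=st(); cm=cams.camera_model('wrist'); im=snap('wrist','w5.png'); dots(im,cm,.032,amin=300); dots(im,cm,s['tcp_pos'][2]-.058,amin=300)
plan([632.5,61.2,115],4.3)
```

```text
t 7.9 tcp [630.   73.8 146.8] x [-0.088  0.996  0.001] y [ 0.996  0.088 -0.002] z [-0.002  0.001 -1.   ] F [-0.3  0.5  0.5] gap 0.593 q [-0.06  0.74  1.52  0.    0.88 -0.15]
4655 [157 183] [524.2 242.2] [764.1  76.2  32. ]
3675 [77 66] [ 72.8 245.2] [469.7  48.   32. ]
3664 [74 65] [197.5 246. ] [551.   54.4  32. ]
760 [33 30] [319.  272.4] [632.4  42.1  32. ]
1376 [86 48] [ 70.9 333.6] [458.9 -22.5  32. ]
1574 [125  31] [317.9 330. ] [635.7  -4.3  32. ]
383 [44 22] [183.4 387.5] [537.5 -65.5  32. ]
4655 [157 183] [524.2 242.2] [720.7  97.9  88.8]
3675 [77 66] [ 72.8 245.2] [517.2  78.4  88.8]
3664 [74 65] [197.5 246. ] [573.4  82.9  88.8]
760 [33 30] [319.  272.4] [629.7  74.4  88.8]
1376 [86 48] [ 70.9 333.6] [509.8  29.7  88.8]
1574 [125  31] [317.9 330. ] [632.   42.4  88.8]
383 [44 22] [183.4 387.5] [5.641e+02 1.000e-01 8.880e+01]
t 7.95 tcp [629.3  73.8 146.7] x [-0.088  0.996  0.002] y [ 0.996  0.088 -0.003] z [-0.003  0.002 -1.   ] F [-0.3  0.1 -1.9] gap 0.593 q [-0.06  0.74  1.53  0.    0.88 -0.15]
n 1 
"linear": [[-12.9, 2.1, 31.7]] 
"rot": [[-0.15, -0.1, 0.74]]
```

View pics/w5.png

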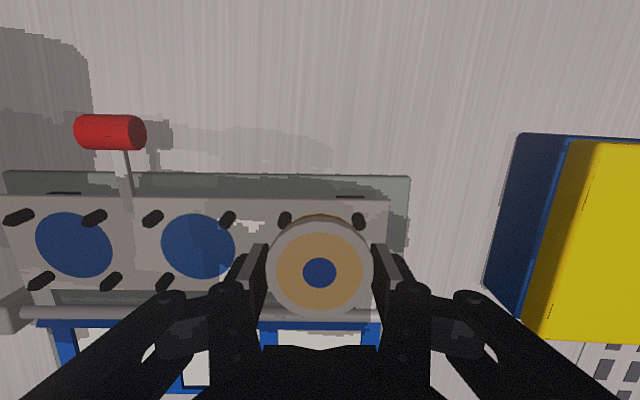

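Call:
drive_tool(linear=[[-6.7,1.7,0],[-6.7,1.6,0],[0,0,0],[0,0,0]], rot=[[-0.1,-0.1,0.4],[-0.1,0,0.4],[0,0,0],[0,0,0]], hand=[45,45,45,45])

```text
t: 8.28
tcp_pos: [0.6333, 0.0591, 0.1525]
tool_rot: [0.681, 0.733, 0.002, 0.003]
force: [0.3, -0.3, 0.7]
finger_gap: 0.592
```

Run:
```python
from h import *
plan([631.5,60.3,115],4.3)
```

```text
t 8.28 tcp [633.3  59.1 152.5] x [-0.073  0.997 -0.002] y [0.997 0.073 0.006] z [ 0.007 -0.001 -1.   ] F [ 0.3 -0.3  0.7] gap 0.592 q [-0.08  0.73  1.52 -0.    0.88 -0.15]
n 1 
"linear": [[1.4, -1.9, 37.5]] 
"rot": [[0.37, 0.1, -0.09]]
```

Call:
drive_tool(linear=[[0.7,-1,10],[0.7,-0.9,9],[0,0,6],[0,0,2],[0,0,0],[0,0,0]], rot=[[0.4,0.1,-0.1],[0,0,0],[0,0,0],[0,0,0],[0,0,0],[0,0,0]], hand=[45,45,45,45,45,45])

```text
t: 8.78
tcp_pos: [0.6316, 0.0582, 0.1255]
tool_rot: [0.681, 0.732, 0.001, 0.001]
force: [-1.3, -0.0, -0.7]
finger_gap: 0.595
```

Run:
```python
from h import *
plan([631.5,60.3,107],4.3)
```

```text
t 8.78 tcp [631.6  58.2 125.5] x [-0.072  0.997 -0.   ] y [0.997 0.072 0.003] z [ 0.003 -0.    -1.   ] F [-1.3 -0.  -0.7] gap 0.595 q [-0.08  0.77  1.53 -0.    0.83 -0.16]
n 1 
"linear": [[2.1, -0.0, 18.5]] 
"rot": [[0.15, 0.03, -0.18]]
```

Call:
drive_tool(linear=[[2,0,2],[0.2,0,4],[0,0,4],[0,0,4],[0,0,3],[0,0,2],[0,0,0]], rot=[[0.15,0,-0.2],[0,0,0],[0,0,0],[0,0,0],[0,0,0],[0,0,0],[0,0,0]], hand=[45,45,45,45,45,45,45])

```text
t: 9.37
tcp_pos: [0.6321, 0.0612, 0.1056]
tool_rot: [0.679, 0.734, 0.0, 0.001]
force: [-0.1, -0.2, 3.1]
finger_gap: 0.595
```

Run:
```python
from h import *
st();snap('wrist','w6.png')
```

```text
t 9.37 tcp [632.1  61.2 105.6] x [-0.077  0.997 -0.001] y [0.997 0.077 0.001] z [ 0.001 -0.001 -1.   ] F [-0.1 -0.2  3.1] gap 0.595 q [-0.08  0.8   1.54 -0.    0.8  -0.16]
```

View pics/w6.png

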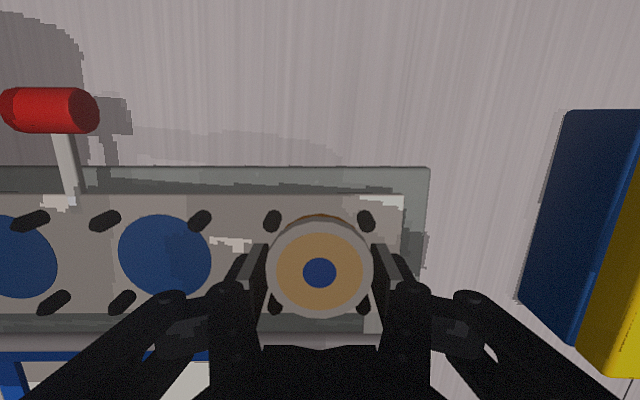

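Call:
drive_tool(linear=[[0,0,0],[0,0,0],[0,0,-2],[0,0,-15],[0,0,-30],[0,0,-30],[0,0,0]], rot=[[0,0,0],[0,0,0],[0,0,0],[0,0,0],[0,0,0],[0,0,0],[0,0,0]], hand=[66,66,66,66,66,66,66])

```text
t: 10.0
tcp_pos: [0.6309, 0.0612, 0.182]
tool_rot: [0.68, 0.734, -0.002, -0.002]
force: [0.8, 0.3, 1.0]
finger_gap: 0.772
```

Run:
```python
from h import *
plan([493,330,150],5)
cm=cams.camera_model('wrist'); im=snap('wrist','w7.png'); dots(im,cm,.048,amin=150)
```

```text
t 10.0 tcp [630.9  61.2 182. ] x [-0.076  0.997  0.001] y [ 0.997  0.076 -0.005] z [-0.005  0.    -1.   ] F [0.8 0.3 1. ] gap 0.772 q [-0.08  0.69  1.51 -0.    0.95 -0.16]
n 8 
"linear": [[34.8, -14.6, 4.1], [34.8, -14.6, 4.1], [34.9, -14.5, 4.1], [34.9, -14.5, 4.1], [34.9, -14.4, 4.0], [34.9, -14.4, 4.0], [34.9, -14.3, 4.0], [35.0, -14.3, 4.0]] 
"rot": [[-0.04, -0.0, -0.08], [-0.04, -0.0, -0.08], [-0.04, -0.0, -0.08], [-0.04, -0.0, -0.08], [-0.04, -0.0, -0.08], [-0.04, -0.0, -0.08], [-0.04, -0.0, -0.08], [-0.04, -0.0, -0.08]]
793 [ 60 155] [505.7 208.8] [759.3  78.4  48. ]
2837 [64 59] [111.  210.4] [483.8  55.8  48. ]
2831 [62 58] [216.5 210.4] [557.6  61.5  48. ]
330 [21 20] [321.9 218. ] [632.   61.6  48. ]
1616 [130  47] [125.8 291.4] [487.4  -9.2  48. ]
2984 [129  71] [316.6 309.9] [633.8 -14.3  48. ]
```

Call:
drive_tool(linear=[[20,-8,-10],[34,-14.5,-5],[34,-14.5,4],[34,-14.5,8],[34,-14.5,8],[34,-14.5,8],[34,-14.5,8],[27,-14,8],[0,-4,0],[0,0,0]], rot=[[0,0,0],[0,0,0],[0,0,0],[0,0,0],[0,0,0],[0,0,0],[0,0,0],[0,0,0],[0,0,0],[0,0,0]], hand=[70,70,70,70,70,70,70,70,70,70])

```text
t: 10.88
tcp_pos: [0.492, 0.309, 0.1427]
tool_rot: [0.682, 0.731, -0.006, -0.003]
force: [-0.4, -0.2, 0.6]
finger_gap: 0.822
```

Run:
```python
from h import *
s=st(); cm=cams.camera_model('wrist'); im=snap('wrist','w8.png'); dots(im,cm,.016,amin=80)
plan([493,332,90],5)
```

```text
t 10.88 tcp [492.  309.  142.7] x [-0.069  0.998 -0.003] y [ 0.998  0.069 -0.013] z [-0.013 -0.004 -1.   ] F [-0.4 -0.2  0.6] gap 0.822 q [0.37 0.7  1.66 0.   0.8  0.3 ]
404 [23 22] [325.  187.7] [492.5 332.9  16. ]
t 10.93 tcp [492.1 308.7 142.7] x [-0.068  0.998 -0.003] y [ 0.998  0.068 -0.013] z [-0.013 -0.003 -1.   ] F [-0.6  0.1 -0.2] gap 0.816 q [0.37 0.7  1.66 0.   0.8  0.3 ]
n 2 
"linear": [[11.6, 1.6, 26.3], [11.6, 1.5, 26.3]] 
"rot": [[-0.38, 0.07, -0.55], [-0.38, 0.07, -0.55]]
```

Call:
drive_tool(linear=[[8,1,12],[8,1,14],[7,0,12],[1,0,6],[0,0,0],[0,0,0]], rot=[[-0.4,0.1,-0.5],[-0.4,0.1,-0.5],[0,0,0],[0,0,0],[0,0,0],[0,0,0]], hand=[70,70,70,70,70,70])

```text
t: 11.43
tcp_pos: [0.4972, 0.3287, 0.0963]
tool_rot: [0.679, 0.734, 0.002, 0.001]
force: [-0.4, 0.1, -0.0]
finger_gap: 0.822
```

Run:
```python
from h import *
plan([492.5,332.7,74],5)
```

```text
t 11.43 tcp [497.2 328.7  96.3] x [-0.079  0.997  0.   ] y [0.997 0.079 0.004] z [ 0.004  0.001 -1.   ] F [-0.4  0.1 -0. ] gap 0.822 q [ 0.4   0.78  1.65 -0.    0.71  0.32]
n 1 
"linear": [[4.3, -4.4, 22.3]] 
"rot": [[0.23, -0.02, -0.49]]
```

Call:
drive_tool(linear=[[2.2,-2.2,5],[2.2,-2.2,5],[0,0,5],[0,0,5],[0,0,2],[0,0,0],[0,0,0],[0,0,0],[0,0,0],[0,0,0]], rot=[[0.2,0,-0.5],[0,0,0],[0,0,0],[0,0,0],[0,0,0],[0,0,0],[0,0,0],[0,0,0],[0,0,0],[0,0,0]], hand=[70,70,70,70,70,70,45,45,45,45], force=30)

```text
t: 12.27
tcp_pos: [0.4939, 0.3317, 0.0743]
tool_rot: [0.676, 0.737, 0.001, 0.001]
force: [0.1, -0.0, -0.5]
finger_gap: 0.594
```

Run:
```python
from h import *
plan([476,60,150],4.3)
```

```text
t 12.27 tcp [493.9 331.7  74.3] x [-0.085  0.996  0.001] y [0.996 0.085 0.003] z [ 0.003  0.001 -1.   ] F [ 0.1 -0.  -0.5] gap 0.594 q [ 0.4   0.82  1.65 -0.    0.67  0.32]
n 8 
"linear": [[-33.6, -5.1, -9.5], [-33.6, -5.1, -9.5], [-33.7, -5.0, -9.5], [-33.7, -5.0, -9.5], [-33.7, -4.9, -9.5], [-33.7, -4.9, -9.5], [-33.7, -4.9, -9.5], [-33.7, -4.8, -9.5]] 
"rot": [[0.02, -0.01, 0.08], [0.02, -0.01, 0.08], [0.02, -0.01, 0.08], [0.02, -0.01, 0.08], [0.02, -0.01, 0.08], [0.02, -0.01, 0.08], [0.02, -0.01, 0.08], [0.02, -0.01, 0.08]]
```

Call:
drive_tool(linear=[[0,0,-12],[0,0,-25],[-20,-3,-30],[-34,-5,-25],[-34,-5,0],[-34,-5,0],[-34,-5,0],[-34,-5,0],[-34,-5,0],[-34,-5,0],[-10,-2,0],[0,0,0],[0,0,0]], rot=[[0,0,0],[0,0,0],[0,0,0.1],[0,0,0.1],[0,0,0.1],[0,0,0.1],[0,0,0.1],[0,0,0.1],[0,0,0],[0,0,0],[0,0,0],[0,0,0],[0,0,0]], hand=[45,45,45,45,45,45,45,45,45,45,45,45,45])

```text
t: 13.35
tcp_pos: [0.4791, 0.0522, 0.1814]
tool_rot: [0.678, 0.735, 0.009, 0.009]
force: [0.2, 0.9, -0.1]
finger_gap: 0.589
```

Run:
```python
from h import *
s=st(); cm=cams.camera_model('wrist'); im=snap('wrist','w9.png'); dots(im,cm,.032,amin=300); dots(im,cm,s['tcp_pos'][2]-.058,amin=300)
plan([471.8,48.4,128],4.3)
```

```text
t 13.35 tcp [479.1  52.2 181.4] x [-0.08   0.997 -0.   ] y [0.997 0.08  0.025] z [ 0.025  0.002 -1.   ] F [ 0.2  0.9 -0.1] gap 0.589 q [-0.13  0.54  1.91  0.01  0.67 -0.21]
1554 [61 45] [301.6 203.3] [469.1  57.9  32. ]
2795 [62 58] [409.6 213.4] [551.8  55.7  32. ]
420 [16 51] [633.8 236. ] [732.9  49.6  32. ]
328 [21 20] [527.1 220.5] [644.2  56.5  32. ]
785 [33 30] [319.1 270.1] [486.6   2.9  32. ]
1700 [129  49] [498.8 293.5] [638.1  -9.   32. ]
581 [16 65] [264.2 323. ] [444.2 -50.   32. ]
569 [17 44] [350.3 325.4] [517.4 -48.1  32. ]
1554 [61 45] [301.6 203.3] [470.   86.  123.4]
2795 [62 58] [409.6 213.4] [518.1  84.7 123.4]
420 [16 51] [633.8 236. ] [623.5  81.2 123.4]
328 [21 20] [527.1 220.5] [571.9  85.1 123.4]
785 [33 30] [319.1 270.1] [480.2  54.  123.4]
1700 [129  49] [498.8 293.5] [568.4  47.1 123.4]
581 [16 65] [264.2 323. ] [455.6  23.3 123.4]
569 [17 44] [350.3 325.4] [498.2  24.3 123.4]
t 13.4 tcp [479.2  52.6 181.4] x [-0.081  0.997 -0.   ] y [0.996 0.081 0.025] z [ 0.025  0.002 -1.   ] F [ 0.6 -0.7  0.5] gap 0.595 q [-0.13  0.54  1.91  0.01  0.67 -0.21]
n 2 
"linear": [[-1.8, -4.5, 26.6], [-1.8, -4.2, 26.6]] 
"rot": [[0.73, 0.01, 0.16], [0.73, 0.01, 0.16]]
```

Call:
drive_tool(linear=[[-2,-4.2,12],[-2,-4,14],[0,0,14],[0,0,9],[0,0,0],[0,0,0]], rot=[[0.7,0,0.15],[0.7,0,0.15],[0,0,0],[0,0,0],[0,0,0],[0,0,0]], hand=[45,45,45,45,45,45])

```text
t: 13.9
tcp_pos: [0.4714, 0.0538, 0.1289]
tool_rot: [0.676, 0.737, -0.0, -0.0]
force: [0.3, 0.5, -0.6]
finger_gap: 0.593
```

Run:
```python
from h import *
plan([472.3,48.2,106],4.3)
```

```text
t 13.9 tcp [471.4  53.8 128.9] x [-0.085  0.996  0.   ] y [ 0.996  0.085 -0.   ] z [-0.  0. -1.] F [ 0.3  0.5 -0.6] gap 0.593 q [-0.12  0.64  1.94  0.    0.56 -0.21]
n 1 
"linear": [[-5.7, 0.4, 22.9]] 
"rot": [[-0.0, -0.0, 0.58]]
```

Call:
drive_tool(linear=[[-3,0.2,0],[-2.7,0.2,0],[0,0,0],[0,0,0]], rot=[[0,0,0.3],[0,0,0.3],[0,0,0],[0,0,0]], hand=[45,45,45,45])

```text
t: 14.23
tcp_pos: [0.4727, 0.049, 0.1294]
tool_rot: [0.68, 0.734, 0.0, 0.0]
force: [-1.0, -0.2, 0.1]
finger_gap: 0.588
```

Run:
```python
from h import *
plan([472.3,48.2,106],4.3)
```

```text
t 14.23 tcp [472.7  49.  129.4] x [-0.076  0.997 -0.   ] y [0.997 0.076 0.001] z [ 0.001 -0.    -1.   ] F [-1.  -0.2  0.1] gap 0.588 q [-0.13  0.64  1.94 -0.    0.56 -0.21]
n 1 
"linear": [[-0.7, -0.4, 23.4]] 
"rot": [[0.04, 0.01, 0.08]]
```

Call:
drive_tool(linear=[[-0.7,-0.3,4],[0,0,4],[0,0,4],[0,0,4],[0,0,3.5],[0,0,2.5],[0,0,0.5],[0,0,0]], rot=[[0,0,0],[0,0,0],[0,0,0],[0,0,0],[0,0,0],[0,0,0],[0,0,0],[0,0,0]], hand=[45,45,45,45,45,45,45,45])

```text
t: 14.9
tcp_pos: [0.4734, 0.0475, 0.1058]
tool_rot: [0.68, 0.733, 0.001, 0.002]
force: [0.0, -0.7, 7.5]
finger_gap: 0.593
```

Run:
```python
from h import *
st();snap('wrist','w10.png')
```

```text
t 14.9 tcp [473.4  47.5 105.8] x [-0.075  0.997 -0.001] y [0.997 0.075 0.004] z [ 0.004 -0.001 -1.   ] F [ 0.  -0.7  7.5] gap 0.593 q [-0.14  0.69  1.95 -0.    0.5  -0.21]
```

View pics/w10.png

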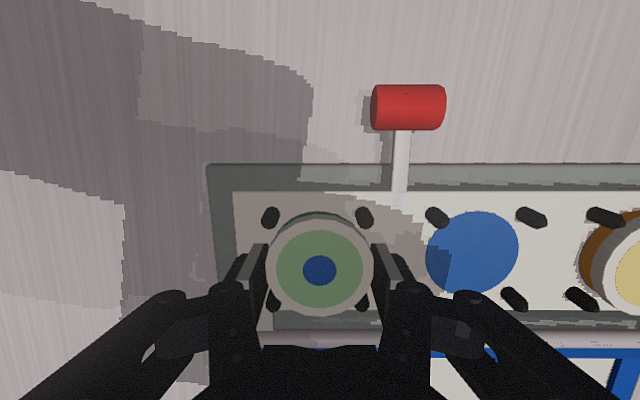

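Call:
drive_tool(linear=[[0,0,0],[0,0,0],[0,0,-2],[0,0,-15],[0,0,-30],[0,0,-25],[0,0,0],[0,0,0]], rot=[[0,0,0],[0,0,0],[0,0,0],[0,0,0],[0,0,0],[0,0,0],[0,0,0],[0,0,0]], hand=[66,66,66,66,66,66,60,60])

```text
t: 15.62
tcp_pos: [0.4725, 0.0477, 0.1799]
tool_rot: [0.68, 0.733, 0.0, 0.0]
force: [0.3, -0.1, -0.0]
finger_gap: 0.7
```

Run:
```python
from h import *
st(); cm=cams.camera_model('wrist'); im=snap('wrist','w11.png'); dots(im,cm,.048,amin=80)
print('knob')
for lo,hi in (((0,150,60),(8,255,255)),): dots(im,cm,.034,lo,hi,amin=200)
plan([507,124.8,125],4.3)
```

```text
t 15.62 tcp [472.5  47.7 179.9] x [-0.075  0.997 -0.   ] y [0.997 0.075 0.001] z [ 0.001 -0.    -1.   ] F [ 0.3 -0.1 -0. ] gap 0.7 q [-0.14  0.54  1.92  0.    0.69 -0.21]
2945 [64 60] [425.4 209.4] [545.5  60.5  48. ]
354 [23 21] [548.  216.9] [631.5  61.5  48. ]
352 [22 20] [320.5 217.6] [473.3  49.1  48. ]
2896 [122  71] [321.5 309.5] [479.8 -25.7  48. ]
2131 [144  56] [512.7 294. ] [622.8  -1.1  48. ]
knob
1152 [44 29] [379.4 108.5] [507.5 125.   34. ]
t 15.67 tcp [472.7  47.7 179.7] x [-0.075  0.997 -0.   ] y [0.997 0.075 0.001] z [ 0.001 -0.    -1.   ] F [-0.1  1.   1.3] gap 0.704 q [-0.14  0.54  1.92  0.    0.69 -0.21]
n 3 
"linear": [[24.8, 13.3, 18.2], [24.8, 13.3, 18.2], [24.8, 13.3, 18.2]] 
"rot": [[0.02, 0.0, 0.01], [0.02, 0.0, 0.01], [0.02, 0.0, 0.01]]
```

Call:
drive_tool(linear=[[25,13.5,10],[25,13.5,15],[25,13.5,15],[0,0,10],[0,0,0],[0,0,0]], rot=[[0,0,0],[0,0,0],[0,0,0],[0,0,0],[0,0,0],[0,0,0]], hand=[50,50,50,50,50,50])

```text
t: 16.17
tcp_pos: [0.507, 0.1271, 0.123]
tool_rot: [0.681, 0.732, -0.002, -0.002]
force: [0.3, 0.4, -0.5]
finger_gap: 0.586
```

Run:
```python
from h import *
plan([507.3,125,88],4.3)
```

```text
t 16.17 tcp [507.  127.1 123. ] x [-0.072  0.997 -0.001] y [ 0.997  0.072 -0.005] z [-0.005 -0.001 -1.   ] F [ 0.3  0.4 -0.5] gap 0.586 q [ 0.03  0.68  1.82 -0.    0.64 -0.04]
n 1 
"linear": [[-2.1, 0.3, 35.0]] 
"rot": [[-0.29, 0.03, -0.15]]
```

Call:
drive_tool(linear=[[-1.5,0,9],[-1,0.2,9],[-0.5,0,8],[0,0,7],[0,0,2],[0,0,0],[0,0,0],[0,0,0],[0,0,0],[0,0,0]], rot=[[-0.3,0,-0.15],[0,0,0],[0,0,0],[0,0,0],[0,0,0],[0,0,0],[0,0,0],[0,0,0],[0,0,0],[0,0,0]], hand=[50,50,50,50,50,50,20,20,20,20], force=25)

```text
t: 17.0
tcp_pos: [0.5072, 0.1202, 0.086]
tool_rot: [0.682, 0.731, -0.0, 0.0]
force: [1.0, 0.2, -3.7]
finger_gap: 0.348
```

Run:
```python
from h import *
s=st()
p=np.array(s['tcp_pos'])*1e3
# tool axes: x ~ inverter x (outward). arc of radius 125 from TCP now, 12 deg steps
for a in range(0,181,15): print(a,np.round([125*(np.cos(np.radians(a))-1),-125*np.sin(np.radians(a))],1),end=' ')
```

```text
t 17.0 tcp [507.2 120.2  86. ] x [-0.07   0.998 -0.001] y [0.998 0.07  0.   ] z [ 0.    -0.001 -1.   ] F [ 1.   0.2 -3.7] gap 0.348 q [ 0.02  0.75  1.84 -0.    0.55 -0.05]
0 [ 0. -0.] 15 [ -4.3 -32.4] 30 [-16.7 -62.5] 45 [-36.6 -88.4] 60 [ -62.5 -108.3] 75 [ -92.6 -120.7] 90 [-125. -125.] 105 [-157.4 -120.7] 120 [-187.5 -108.3] 135 [-213.4  -88.4] 150 [-233.3  -62.5] 165 [-245.7  -32.4] 180 [-250.   -0.]
```

Call:
drive_tool(linear=[[0,0,0],[0,0,0],[2.4,0,0],[2.4,0,0],[0,0,0],[0,0,0]], rot=[[0,0,0],[0,0,0],[0,0,0],[0,0,0],[0,0,0],[0,0,0]], hand=[40,40,40,40,40,40])

```text
t: 17.5
tcp_pos: [0.5063, 0.1256, 0.0871]
tool_rot: [0.682, 0.731, -0.0, 0.0]
force: [0.2, -0.4, -0.6]
finger_gap: 0.466
```

Call:
drive_tool(linear=[[0,0,0],[0,0,0],[0,0,0]], rot=[[0,0,0],[0,0,0],[0,0,0]], hand=[20,20,20])

```text
t: 17.75
tcp_pos: [0.5067, 0.1258, 0.0873]
tool_rot: [0.682, 0.732, 0.0, 0.001]
force: [1.0, -0.0, -0.4]
finger_gap: 0.347
```

```bash
cat >> h.py <<'E'
def arc(to,step=6,H=(556.4,3.1,87.3),yaw=4.27):
    s=st(); p=np.array(s['tcp_pos'])*1e3; r=R.from_quat(s['tool_rot']); H=np.array(H); w=np.radians(yaw)
    ux=np.array([-np.sin(w),np.cos(w),0]); uy=np.array([-np.cos(w),-np.sin(w),0]); d=p-H
    a=np.degrees(np.arctan2(d[2],d@ux)); print('angle',round(a,1),'radius',round(np.hypot(d@ux,d[2]),1),'along',round(d@uy,1))
    n=int(np.ceil(abs(to-a)/step)); L=[]; q=p
    for b in np.radians(np.linspace(a,to,n+1)[1:]):
        t=H+40*uy+125*(np.cos(b)*ux+np.array([0,0,np.sin(b)])); L.append(np.round(r.inv().apply(t-q),1).tolist()); q=t
    Y=-uy if r.as_matrix()[0,1]>0 else uy; T=R.from_matrix(np.c_[np.cross(Y,[0,0,-1.]),Y,[0,0,-1.]])
    print(n,json.dumps(L),'rot',np.round((r.inv()*T).as_rotvec(degrees=True),2))
E
python3 -c "
from h import *
arc(60)"
```

```text
t 17.75 tcp [506.7 125.8  87.3] x [-0.07   0.998 -0.001] y [0.998 0.07  0.002] z [ 0.002 -0.001 -1.   ] F [ 1.  -0.  -0.4] gap 0.347 q [ 0.03  0.75  1.84 -0.    0.55 -0.04]
angle -0.0 radius 126.1 along 40.4
11 [[-1.6, 0.4, -11.9], [-1.7, 0.0, -11.8], [-2.8, 0.0, -11.6], [-3.9, 0.0, -11.2], [-5.0, 0.0, -10.8], [-6.0, 0.0, -10.3], [-6.9, 0.0, -9.7], [-7.8, 0.0, -9.0], [-8.6, 0.0, -8.2], [-9.4, 0.1, -7.3], [-10.0, 0.1, -6.4]] rot [ 0.1   0.05 -0.23]
```

Call:
drive_tool(linear=[[-1,0,-11.9],[-1.7,0,-11.8],[-2.8,0,-11.6],[-3.9,0,-11.2],[-5,0,-10.8],[-6,0,-10.3],[-6.9,0,-9.7]], rot=[[0,0,0],[0,0,0],[0,0,0],[0,0,0],[0,0,0],[0,0,0],[0,0,0]], hand=[20,20,20,20,20,20,20])

```text
t: 18.33
tcp_pos: [0.5089, 0.0972, 0.1663]
tool_rot: [0.682, 0.732, 0.0, 0.0]
force: [2.6, -1.6, -9.2]
finger_gap: 0.344
```

```bash
python3 -c "
from h import *
arc(90)"
```

```text
t 18.33 tcp [508.9  97.2 166.3] x [-0.071  0.997  0.   ] y [0.997 0.071 0.001] z [ 0.001  0.    -1.   ] F [ 2.6 -1.6 -9.2] gap 0.344 q [-0.03  0.6   1.82  0.    0.72 -0.1 ]
angle 39.1 radius 125.4 along 40.4
9 [[-8.6, 0.4, -8.9], [-9.1, 0.0, -8.3], [-9.9, 0.0, -7.4], [-10.6, 0.0, -6.4], [-11.1, 0.0, -5.3], [-11.6, 0.0, -4.2], [-12.0, 0.0, -3.0], [-12.2, 0.0, -1.8], [-12.3, 0.0, -0.6]] rot [ 0.03 -0.01 -0.19]
```

Call:
drive_tool(linear=[[-8.6,0,-8.9],[-9.1,0,-8.3],[-9.9,0,-7.4],[-10.6,0,-6.4],[-11.1,0,-5.3],[-11.6,0,-4.2],[-12,0,-3]], rot=[[0,0,-0.1],[0,0,-0.1],[0,0,0],[0,0,0],[0,0,0],[0,0,0],[0,0,0]], hand=[20,20,20,20,20,20,20])

```text
t: 18.92
tcp_pos: [0.5146, 0.0178, 0.2153]
tool_rot: [0.682, 0.732, 0.003, 0.0]
force: [4.8, 3.0, -13.5]
finger_gap: 0.344
```

```bash
python3 -c "
from h import *
arc(130)"
```

```text
t 18.92 tcp [514.6  17.8 215.3] x [-0.071  0.997  0.003] y [0.997 0.071 0.005] z [ 0.004  0.004 -1.   ] F [  4.8   3.  -13.5] gap 0.344 q [-0.18  0.51  1.79  0.01  0.83 -0.26]
angle 82.1 radius 129.2 along 40.6
8 [[-13.6, 0.7, 3.0], [-13.1, 0.0, 0.2], [-13.0, 0.0, 1.6], [-12.7, 0.0, 2.9], [-12.4, 0.0, 4.2], [-11.8, 0.0, 5.5], [-11.2, 0.0, 6.7], [-10.5, 0.0, 7.8]] rot [ 0.26 -0.19 -0.2 ]
```

Call:
drive_tool(linear=[[-13.4,0,3.5],[-13,0,0.5],[-13,0,1.6],[-12.7,0,2.9],[-12.4,0,4.2],[-11.8,0,5.5]], rot=[[0.2,-0.1,-0.2],[0,0,0],[0,0,0],[0,0,0],[0,0,0],[0,0,0]], hand=[20,20,20,20,20,20])

```text
t: 19.42
tcp_pos: [0.5201, -0.0596, 0.2049]
tool_rot: [0.684, 0.73, 0.009, -0.003]
force: [3.3, 5.1, -1.3]
finger_gap: 0.344
```

```bash
python3 -c "
from h import *
arc(165)"
```

```text
t 19.42 tcp [520.1 -59.6 204.9] x [-0.065  0.998  0.017] y [0.998 0.065 0.008] z [ 0.007  0.017 -1.   ] F [ 3.3  5.1 -1.3] gap 0.344 q [-0.34  0.54  1.78  0.03  0.82 -0.42]
angle 117.0 radius 132.0 along 40.8
9 [[-7.1, 0.8, 11.9], [-9.6, 0.0, 6.5], [-9.0, 0.0, 7.4], [-8.3, 0.0, 8.2], [-7.5, 0.0, 8.9], [-6.6, -0.0, 9.6], [-5.7, -0.0, 10.1], [-4.7, -0.0, 10.6], [-3.7, -0.1, 11.0]] rot [ 0.44 -0.96 -0.56]
```

Call:
drive_tool(linear=[[-7.5,0.5,11],[-9.6,0,6.5],[-9,0,7.4],[-8.3,0,8.2],[-7.5,0,8.9],[-6.6,0,9.6]], rot=[[0.2,-0.5,-0.3],[0.2,-0.4,-0.3],[0,0,0],[0,0,0],[0,0,0],[0,0,0]], hand=[20,20,20,20,20,20])

```text
t: 19.92
tcp_pos: [0.5243, -0.1127, 0.1604]
tool_rot: [0.682, 0.731, 0.004, 0.0]
force: [1.7, 3.4, 1.0]
finger_gap: 0.345
```

```bash
python3 -c "
from h import *
arc(180)"
```

```text
t 19.92 tcp [ 524.3 -112.7  160.4] x [-0.069  0.998  0.005] y [0.998 0.069 0.005] z [ 0.005  0.005 -1.   ] F [1.7 3.4 1. ] gap 0.345 q [-0.42  0.63  1.78  0.01  0.74 -0.5 ]
angle 147.1 radius 134.7 along 40.6
6 [[2.1, 0.5, 15.6], [-5.0, -0.0, 10.8], [-4.0, -0.0, 11.3], [-2.9, -0.0, 11.6], [-1.8, -0.1, 11.8], [-0.6, -0.1, 11.9]] rot [ 0.31 -0.28 -0.32]
```

Call:
drive_tool(linear=[[2,0.3,14],[-2,0,11],[-3,0,11]], rot=[[0.2,-0.2,-0.2],[0,0,0],[0,0,0]], hand=[20,20,20])

```text
t: 20.17
tcp_pos: [0.5255, -0.1262, 0.1283]
tool_rot: [0.679, 0.734, -0.004, 0.006]
force: [2.6, 6.1, 1.8]
finger_gap: 0.342
```

```bash
python3 -c "
from h import *
arc(180)
cm=cams.camera_model('wrist');im=snap('wrist','w12.png');dots(im,cm,.04,(0,150,60),(8,255,255),amin=100)"
```

```text
t 20.17 tcp [ 525.5 -126.2  128.3] x [-0.079  0.997 -0.014] y [0.997 0.079 0.004] z [ 0.005 -0.014 -1.   ] F [2.6 6.1 1.8] gap 0.342 q [-0.44  0.68  1.78 -0.02  0.66 -0.5 ]
angle 162.1 radius 133.1 along 40.4
3 [[4.6, 0.4, 15.0], [-1.8, -0.1, 12.9], [-0.5, -0.0, 13.0]] rot [0.21 0.82 0.24]
2384 [73 46] [318.9 260.6] [ 526.4 -136.8   40. ]
```

View pics/w12.png

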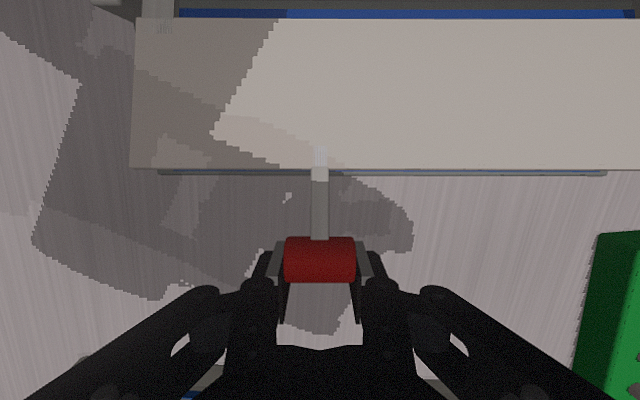

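Call:
drive_tool(linear=[[3,0.3,13],[0,0,13],[0,0,13],[0,0,6],[0,0,4],[0,0,2]], rot=[[0.1,0.5,0.2],[0.1,0.3,0],[0,0,0],[0,0,0],[0,0,0],[0,0,0]], hand=[20,20,20,20,20,20])

```text
t: 20.72
tcp_pos: [0.5263, -0.1333, 0.078]
tool_rot: [0.678, 0.735, -0.004, 0.004]
force: [-2.2, 2.4, 27.6]
finger_gap: 0.343
```

```bash
python3 -c "
from h import *
arc(0)"
```

```text
t 20.72 tcp [ 526.3 -133.3   78. ] x [-0.079  0.997 -0.011] y [0.997 0.079 0.   ] z [ 0.001 -0.011 -1.   ] F [-2.2  2.4 27.6] gap 0.343 q [-0.45  0.78  1.79 -0.02  0.57 -0.51]
angle -176.0 radius 134.1 along 40.2
30 [[10.8, 0.2, 12.0], [3.0, 0.0, 12.4], [4.2, 0.0, 12.1], [5.4, 0.0, 11.6], [6.6, 0.0, 11.0], [7.7, 0.0, 10.2], [8.7, 0.0, 9.4], [9.6, 0.0, 8.5], [10.4, 0.0, 7.4], [11.1, 0.1, 6.3], [11.7, 0.1, 5.2], [12.2, 0.1, 3.9], [12.5, 0.1, 2.7], [12.7, 0.1, 1.4], [12.8, 0.1, 0.1], [12.7, 0.1, -1.2], [12.5, 0.1, -2.5], [12.2, 0.1, -3.8], [11.8, 0.1, -5.0], [11.2, 0.1, -6.2], [10.5, 0.1, -7.3], [9.7, 0.1, -8.4], [8.8, 0.0, -9.3], [7.8, 0.0, -10.2], [6.7, 0.0, -10.9], [5.6, 0.0, -11.5], [4.4, 0.0, -12.0], [3.1, 0.0, -12.4], [1.8, 0.0, -12.7], [0.5, 0.0, -12.8]] rot [0.02 0.66 0.28]
```

Call:
drive_tool(linear=[[0,0,-2],[0,0,0],[0,0,0],[3,0,-3],[3,0,-3],[2,0,-1],[0,0,0],[0,0,0]], rot=[[0,0,0],[0,0,0],[0,0,0],[0,0.3,0.1],[0,0.3,0.1],[0,0,0],[0,0,0],[0,0,0]], hand=[20,40,40,40,40,40,40,40])

```text
t: 21.38
tcp_pos: [0.5237, -0.1237, 0.0877]
tool_rot: [0.678, 0.735, -0.002, -0.001]
force: [0.5, -0.5, -0.6]
finger_gap: 0.471
```

Call:
drive_tool(linear=[[0,0,0],[0,0,0],[0,0,0],[0,0,0]], rot=[[0,0,0],[0,0,0],[0,0,0],[0,0,0]], hand=[20,20,20,20], force=35)

```text
t: 21.72
tcp_pos: [0.5255, -0.1234, 0.088]
tool_rot: [0.678, 0.735, -0.001, 0.0]
force: [0.4, 0.4, 0.4]
finger_gap: 0.342
```

```bash
python3 -c "
from h import *
arc(120)
cm=cams.camera_model('wrist');im=snap('wrist','w13.png');dots(im,cm,.04,(0,150,60),(8,255,255),amin=100)"
```

```text
t 21.72 tcp [ 525.5 -123.4   88. ] x [-0.082  0.997 -0.002] y [ 0.997  0.082 -0.   ] z [-0.    -0.002 -1.   ] F [0.4 0.4 0.4] gap 0.342 q [-0.44  0.76  1.79 -0.    0.59 -0.52]
angle 179.7 radius 123.9 along 40.2
10 [[-0.4, 0.2, -13.0], [2.1, 0.0, -12.8], [3.4, 0.0, -12.6], [4.7, 0.0, -12.1], [5.9, 0.0, -11.6], [7.1, 0.0, -10.9], [8.2, 0.1, -10.1], [9.2, 0.1, -9.2], [10.1, 0.1, -8.2], [10.9, 0.1, -7.1]] rot [-0.02  0.09  0.42]
2035 [69 44] [319.  281.4] [ 525.2 -121.7   40. ]
```

Grip re-centred. Swing back open.

Call:
drive_tool(linear=[[0.5,0,-12],[2.1,0,-12.8],[3.4,0,-12.6],[4.7,0,-12.1],[5.9,0,-11.6],[7.1,0,-10.9],[8.2,0,-10]], rot=[[0,0,0.2],[0,0,0.2],[0,0,0],[0,0,0],[0,0,0],[0,0,0],[0,0,0]], hand=[20,20,20,20,20,20,20])

```text
t: 22.35
tcp_pos: [0.523, -0.0894, 0.1724]
tool_rot: [0.682, 0.732, -0.0, -0.001]
force: [4.5, 2.7, -11.7]
finger_gap: 0.342
```

```bash
python3 -c "
from h import *
arc(90)"
```

```text
t 22.35 tcp [523.  -89.4 172.4] x [-0.07   0.998  0.001] y [ 0.998  0.07  -0.001] z [-0.001  0.001 -1.   ] F [  4.5   2.7 -11.7] gap 0.342 q [-0.38  0.6   1.78  0.    0.76 -0.45]
angle 136.5 radius 123.7 along 40.2
8 [[8.2, 0.2, -9.6], [10.0, -0.1, -7.8], [10.8, -0.1, -6.7], [11.4, -0.1, -5.6], [11.9, -0.1, -4.4], [12.3, -0.1, -3.2], [12.5, -0.1, -1.9], [12.7, -0.1, -0.6]] rot [-0.06 -0.05 -0.24]
```

Call:
drive_tool(linear=[[8.2,0,-9.4],[10,0,-7.8],[10.8,0,-6.7],[11.4,0,-5.6],[11.9,0,-4.2],[12.3,0,-2.5],[12.5,0,-0.8]], rot=[[0,0,-0.1],[0,0,-0.1],[0,0,0],[0,0,0],[0,0,0],[0,0,0],[0,0,0]], hand=[20,20,20,20,20,20,20])

```text
t: 22.93
tcp_pos: [0.5166, -0.0067, 0.2141]
tool_rot: [0.68, 0.734, -0.001, 0.002]
force: [2.2, -3.6, -9.0]
finger_gap: 0.347
```

```bash
python3 -c "
from h import *
arc(50)"
```

```text
t 22.93 tcp [516.6  -6.7 214.1] x [-0.076  0.997 -0.005] y [0.997 0.076 0.001] z [ 0.002 -0.005 -1.   ] F [ 2.2 -3.6 -9. ] gap 0.347 q [-0.23  0.52  1.79 -0.01  0.83 -0.3 ]
angle 93.1 radius 127.0 along 40.4
8 [[11.9, 0.4, 1.9], [11.7, 0.0, 1.0], [11.6, 0.0, 2.1], [11.3, 0.0, 3.1], [11.0, 0.0, 4.2], [10.5, 0.0, 5.2], [10.0, 0.0, 6.2], [9.4, 0.0, 7.1]] rot [0.07 0.31 0.11]
```

Call:
drive_tool(linear=[[11.5,0,2.5],[11.5,0,1.4],[11.2,0,2.5],[11,0,3.6],[10.6,0,4.6],[10.2,0,5.6],[9.6,0,6.6]], rot=[[0,0.2,0.1],[0,0.1,0],[0,0,0],[0,0,0],[0,0,0],[0,0,0],[0,0,0]], hand=[20,20,20,20,20,20,20])

```text
t: 23.52
tcp_pos: [0.5107, 0.0688, 0.1967]
tool_rot: [0.677, 0.736, -0.004, 0.009]
force: [-1.0, -2.8, 5.9]
finger_gap: 0.342
```

```bash
python3 -c "
from h import *
arc(0)"
```

```text
t 23.52 tcp [510.7  68.8 196.7] x [-0.083  0.996 -0.02 ] y [0.997 0.083 0.007] z [ 0.008 -0.019 -1.   ] F [-1.  -2.8  5.9] gap 0.342 q [-0.08  0.54  1.81 -0.03  0.78 -0.14]
angle 57.8 radius 129.2 along 40.7
10 [[8.3, 0.7, 10.7], [9.7, 0.0, 8.1], [8.8, 0.0, 9.0], [7.9, 0.0, 9.8], [6.8, -0.0, 10.6], [5.7, -0.0, 11.2], [4.6, -0.0, 11.7], [3.4, -0.1, 12.1], [2.1, -0.1, 12.4], [0.9, -0.1, 12.6]] rot [0.38 1.13 0.49]
```

Call:
drive_tool(linear=[[8,0.5,10.5],[9,0,8.5],[8,0,9.4],[7,0,10.2],[5.8,0,11],[4.6,0,11.6]], rot=[[0.2,0.6,0.2],[0.1,0.5,0.2],[0,0,0],[0,0,0],[0,0,0],[0,0,0]], hand=[20,20,20,20,20,20])

```text
t: 24.02
tcp_pos: [0.5069, 0.1197, 0.1396]
tool_rot: [0.68, 0.733, 0.004, 0.001]
force: [0.6, -0.4, 4.0]
finger_gap: 0.343
```

```bash
python3 -c "
from h import *
arc(0)"
```

```text
t 24.02 tcp [506.9 119.7 139.6] x [-0.075  0.997  0.004] y [0.997 0.075 0.007] z [ 0.006  0.004 -1.   ] F [ 0.6 -0.4  4. ] gap 0.343 q [ 0.02  0.65  1.83  0.01  0.66 -0.07]
angle 23.6 radius 130.8 along 40.6
4 [[-0.9, 0.5, 14.4], [3.2, -0.1, 12.4], [1.9, -0.1, 12.7], [0.6, -0.1, 12.8]] rot [ 0.38 -0.21  0.05]
```

Call:
drive_tool(linear=[[0,0.3,13],[1,0,12.5],[0.5,0,12.5],[0,0,12],[0,0,6],[0,0,4],[0,0,0]], rot=[[0.3,-0.2,0],[0,0,0],[0,0,0],[0,0,0],[0,0,0],[0,0,0],[0,0,0]], hand=[20,20,20,20,20,20,20])

```text
t: 24.6
tcp_pos: [0.5062, 0.1318, 0.0772]
tool_rot: [0.68, 0.733, 0.004, -0.002]
force: [-0.1, -4.5, 3.8]
finger_gap: 0.342
```

```bash
python3 -c "
from h import *
arc(0)"
```

```text
t 24.6 tcp [506.2 131.8  77.2] x [-0.074  0.997  0.008] y [0.997 0.074 0.003] z [ 0.003  0.008 -1.   ] F [-0.1 -4.5  3.8] gap 0.342 q [ 0.04  0.77  1.84  0.02  0.53 -0.05]
angle -4.4 radius 132.4 along 40.5
1 [[-7.0, 0.5, -10.2]] rot [ 0.2  -0.43 -0.03]
```

Call:
drive_tool(linear=[[0,0,2],[0,0,4],[0,0,5],[0,0,4]], rot=[[0,0,0],[0,0,0],[0,0,0],[0,0,0]], hand=[20,20,20,20])

```text
t: 24.93
tcp_pos: [0.5061, 0.1317, 0.0742]
tool_rot: [0.68, 0.733, 0.004, -0.0]
force: [-3.9, -4.8, 30.5]
finger_gap: 0.339
```

Call:
drive_tool(linear=[[0,0,0],[0,0,0],[0,0,-5],[0,0,-20],[-10,5,-30],[-25,10,-35],[-35,10,-35],[-35,10,-35],[-35,10,-10],[-20,5,0],[0,0,0],[0,0,0],[0,0,0]], rot=[[0,0,0],[0,0,0],[0,0,0],[0,0,0],[0,0,0],[0,0,0],[0,0,0],[0,0,0],[0,0,0],[0,0,0],[0,0,0],[0,0,0],[0,0,0]], hand=[45,45,45,60,60,70,70,70,70,70,70,70,70])

```text
t: 26.02
tcp_pos: [0.561, -0.0157, 0.2364]
tool_rot: [0.682, 0.731, 0.002, -0.009]
force: [0.1, -0.6, 0.1]
finger_gap: 0.821
```

Run:
```python
from h import *
st(); cm=cams.camera_model('wrist'); im=snap('wrist','w14.png')
dots(im,cm,.034,(0,150,60),(8,255,255),amin=200)
for k,z in (('flipper_knob',.032),('pocket1',.032),('dish_green_center',.0225),('dish_amber_center',.0225)):
  print(k,[(round(float(a['score']),2),np.round(a['at']).tolist(),np.round(at_z('wrist',a['at'],z,cm)*1e3).tolist()) for a in cams.spot_point(k,'wrist')[:3]])
```

```text
t 26.02 tcp [561.  -15.7 236.4] x [-0.069  0.997  0.016] y [ 0.998  0.07  -0.01 ] z [-0.011  0.016 -1.   ] F [ 0.1 -0.6  0.1] gap 0.821 q [-0.23  0.53  1.65  0.02  0.97 -0.31]
791 [38 25] [265.7  21.1] [506.4 125.6  34. ]
flipper_knob [(0.94, [265.0, 24.0], [506.0, 124.0, 32.0])]
pocket1 [(0.77, [225.0, 119.0], [472.0, 48.0, 32.0]), (0.67, [411.0, 115.0], [633.0, 62.0, 32.0]), (0.64, [318.0, 119.0], [554.0, 54.0, 32.0])]
dish_green_center [(0.88, [241.0, 224.0], [484.0, -53.0, 23.0])]
dish_amber_center [(0.59, [397.0, 223.0], [638.0, -41.0, 23.0])]
```

View pics/w14.png

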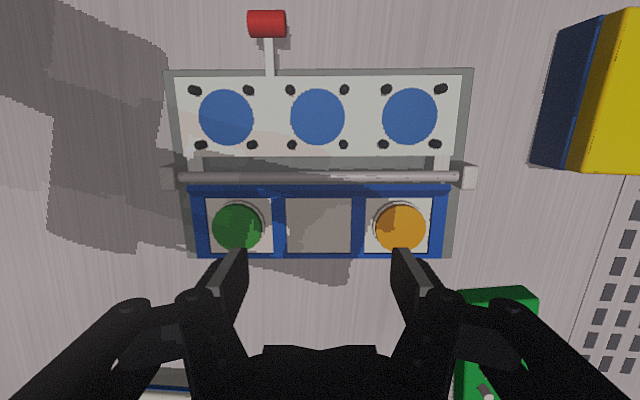

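Run:
```python
from h import *
cm=cams.camera_model('wrist'); s=st(); im=snap('wrist','w15.png')
dots(im,cm,.0305,(40,120,30),(80,255,255),amin=800); dots(im,cm,.0305,(10,150,60),(25,255,255),amin=800)
for k in ('well1','red_mark','collar_grip','collar_pointer'):
  cams.snapshot
plan([636,-50,150],4.3,hand=75)
```

```text
t 26.27 tcp [560.8 -14.9 236.4] x [-0.072  0.997  0.016] y [ 0.997  0.072 -0.01 ] z [-0.011  0.015 -1.   ] F [-0.8 -0.1  1.5] gap 0.823 q [-0.23  0.53  1.65  0.01  0.97 -0.31]
943 [49 45] [235.9 229. ] [480.5 -54.5  30.5]
1079 [82 30] [500.7 296.5] [ 751.5 -107.7   30.5]
1140 [47 41] [469.3 381.3] [ 741.3 -216.6   30.5]
3720 [ 75 168] [597.4  92.9] [786.6  91.7  30.5]
1767 [51 47] [399.9 227.7] [638.5 -41.3  30.5]
t 26.32 tcp [561.  -15.1 236.6] x [-0.072  0.997  0.016] y [ 0.997  0.072 -0.01 ] z [-0.011  0.015 -1.   ] F [-0.3  0.8  0.4] gap 0.817 q [-0.23  0.53  1.65  0.01  0.97 -0.31]
n 4 
"linear": [[-10.4, 18.3, 21.3], [-10.3, 18.2, 21.4], [-10.3, 18.2, 21.5], [-10.2, 18.1, 21.6]] 
"rot": [[-0.14, -0.23, -0.05], [-0.14, -0.23, -0.05], [-0.14, -0.23, -0.05], [-0.14, -0.23, -0.05]]
```

Run:
```python
from h import *
s=manip.sense(); cm=cams.camera_model('wrist'); r=R.from_quat(s['tool_rot']).as_matrix(); p=np.array(s['tcp_pos'])
for px,y in (((246,250),-.035),((391,250),.035),((268,243),-.026),((370,243),.026)):
    o,d=ray('wrist',px,cm); o=r.T@(o-p); d=r.T@d; 
    k=(y-o[1])/d[1]; print(px,np.round((o+k*d)*1e3,1))
```

```text
(246, 250) [  9.4 -35.   63.5]
(391, 250) [ 7.8 35.  66.7]
(268, 243) [  8.9 -26.   72.5]
(370, 243) [ 7.9 26.  74.6]
```

Call:
drive_tool(linear=[[-8,19,15],[-8,19,20],[-8,19,22],[-8,19,22],[0,0,10],[0,0,0],[0,0,0]], rot=[[-0.1,-0.2,0],[-0.1,-0.2,0],[-0.1,-0.2,0],[-0.1,-0.2,0],[0,0,0],[0,0,0],[0,0,0]], hand=[66,66,66,66,66,66,66])

```text
t: 26.9
tcp_pos: [0.6393, -0.036, 0.1429]
tool_rot: [0.679, 0.734, -0.001, -0.003]
force: [0.4, -0.8, -0.2]
finger_gap: 0.769
```

Run:
```python
from h import *
plan([639,-42,105],4.3)
```

```text
t 26.9 tcp [639.3 -36.  142.9] x [-0.078  0.997  0.003] y [ 0.997  0.078 -0.004] z [-0.005  0.002 -1.   ] F [ 0.4 -0.8 -0.2] gap 0.769 q [-0.23  0.75  1.51  0.    0.89 -0.31]
n 2 
"linear": [[-3.0, -0.3, 19.0], [-3.0, -0.4, 19.0]] 
"rot": [[-0.13, -0.08, 0.1], [-0.13, -0.08, 0.1]]
```

Call:
drive_tool(linear=[[-3,-0.3,8],[-3,-0.3,9],[0,0,9],[0,0,8],[0,0,0],[0,0,0]], rot=[[-0.1,0,0.1],[0,0,0.1],[0,0,0],[0,0,0],[0,0,0],[0,0,0]], hand=[62,62,62,62,62,62])

```text
t: 27.4
tcp_pos: [0.6366, -0.0409, 0.1092]
tool_rot: [0.68, 0.733, 0.0, -0.002]
force: [0.7, -1.2, -0.0]
finger_gap: 0.728
```

Run:
```python
from h import *
plan([639,-42,92.5],4.3)
```

```text
t 27.4 tcp [636.6 -40.9 109.2] x [-0.076  0.997  0.003] y [ 0.997  0.076 -0.002] z [-0.002  0.003 -1.   ] F [ 0.7 -1.2 -0. ] gap 0.728 q [-0.24  0.8   1.53  0.    0.82 -0.32]
n 1 
"linear": [[-1.3, 2.3, 16.7]] 
"rot": [[-0.13, -0.16, 0.05]]
```

Call:
drive_tool(linear=[[-1.3,2.3,4],[0,0,4],[0,0,4],[0,0,4],[0,0,0.5],[0,0,0],[0,0,0],[0,0,0],[0,0,0],[0,0,0]], rot=[[0,0,0],[0,0,0],[0,0,0],[0,0,0],[0,0,0],[0,0,0],[0,0,0],[0,0,0],[0,0,0],[0,0,0]], hand=[62,62,62,62,62,62,45,45,45,45], force=35)

```text
t: 28.23
tcp_pos: [0.6402, -0.0422, 0.0925]
tool_rot: [0.68, 0.733, 0.001, -0.0]
force: [0.1, 0.2, -1.0]
finger_gap: 0.587
```

Run:
```python
from h import *
plan([600,-240,210],4.3)
```

```text
t 28.23 tcp [640.2 -42.2  92.5] x [-0.076  0.997  0.002] y [0.997 0.076 0.001] z [ 0.001  0.002 -1.   ] F [ 0.1  0.2 -1. ] gap 0.587 q [-0.24  0.83  1.52  0.    0.79 -0.32]
n 7 
"linear": [[-27.7, -7.9, -16.8], [-27.7, -7.9, -16.8], [-27.7, -7.9, -16.8], [-27.7, -7.9, -16.8], [-27.7, -7.9, -16.8], [-27.7, -7.9, -16.8], [-27.7, -7.9, -16.8]] 
"rot": [[0.01, -0.02, 0.01], [0.01, -0.02, 0.01], [0.01, -0.02, 0.01], [0.01, -0.02, 0.01], [0.01, -0.02, 0.01], [0.01, -0.02, 0.01], [0.01, -0.02, 0.01]]
```

Call:
drive_tool(linear=[[0,0,-12],[0,0,-25],[-15,-5,-35],[-35,-10,-35],[-35,-10,-20],[-35,-10,-8],[-35,-10,0],[-35,-10,0],[-35,-10,0],[-35,-10,0],[-30,-8,0],[0,0,0],[0,0,0],[0,0,0]], rot=[[0,0,0],[0,0,0],[0,0,0],[0,0,0],[0,0,0],[0,0,0],[0,0,0],[0,0,0],[0,0,0],[0,0,0],[0,0,0],[0,0,0],[0,0,0],[0,0,0]], hand=[45,45,45,45,45,45,45,45,45,45,45,45,45,45])

```text
t: 29.4
tcp_pos: [0.5785, -0.3465, 0.2415]
tool_rot: [0.678, 0.735, -0.0, 0.006]
force: [1.1, -0.8, -0.7]
finger_gap: 0.592
```

Run:
```python
from h import *
s=st(); cm=cams.camera_model('wrist'); im=snap('wrist','w16.png')
for k,z in (('well1',.04),('collar_grip',.055),('collar_pointer',.065),('red_mark',.04)):
  print(k,[(round(float(a['score']),2),np.round(a['at']).tolist(),np.round(at_z('wrist',a['at'],z,cm)*1e3).tolist()) for a in cams.spot_point(k,'wrist')[:4]])
```

```text
t 29.4 tcp [ 578.5 -346.5  241.5] x [-0.08   0.997 -0.009] y [0.997 0.08  0.007] z [ 0.008 -0.009 -1.   ] F [ 1.1 -0.8 -0.7] gap 0.592 q [-0.7   0.66  1.36 -0.    1.11 -0.78]
well1 [(0.93, [293.0, 152.0], [554.0, -312.0, 40.0]), (0.78, [214.0, 142.0], [484.0, -309.0, 40.0]), (0.63, [370.0, 160.0], [622.0, -313.0, 40.0])]
collar_grip [(0.91, [92.0, 134.0], [392.0, -309.0, 55.0])]
collar_pointer [(0.87, [69.0, 98.0], [385.0, -282.0, 65.0])]
red_mark [(0.68, [141.0, 100.0], [425.0, -279.0, 40.0])]
```

View pics/w16.png

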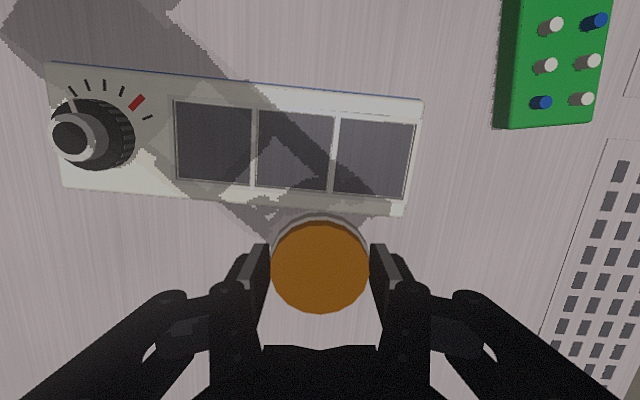

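Run:
```python
from h import *
plan([622.5,-313,155],4.3)
```

```text
t 29.65 tcp [ 579.2 -344.3  240.8] x [-0.083  0.996 -0.008] y [0.996 0.083 0.007] z [ 0.007 -0.008 -1.   ] F [ 0.2  0.2 -0. ] gap 0.587 q [-0.7   0.66  1.37 -0.    1.11 -0.78]
n 3 
"linear": [[9.4, 15.1, 28.6], [9.4, 15.1, 28.6], [9.3, 15.2, 28.6]] 
"rot": [[0.13, 0.15, 0.16], [0.13, 0.15, 0.16], [0.13, 0.15, 0.16]]
```

Call:
drive_tool(linear=[[9,15,20],[9,15,25],[7,15,25],[0,0,15],[0,0,0],[0,0,0],[0,0,0]], rot=[[0.1,0.1,0.1],[0.1,0.1,0.1],[0.1,0.1,0.1],[0,0,0],[0,0,0],[0,0,0],[0,0,0]], hand=[45,45,45,45,45,45,45])

```text
t: 30.23
tcp_pos: [0.6272, -0.3083, 0.1551]
tool_rot: [0.676, 0.737, -0.0, 0.003]
force: [-0.7, 0.1, -0.6]
finger_gap: 0.59
```

Run:
```python
from h import *
plan([622.5,-313,119],4.3)
```

```text
t 30.23 tcp [ 627.2 -308.3  155.1] x [-0.087  0.996 -0.004] y [0.996 0.087 0.003] z [ 0.003 -0.004 -1.   ] F [-0.7  0.1 -0.6] gap 0.59 q [-0.62  0.8   1.34 -0.    1.   -0.7 ]
n 1 
"linear": [[-4.1, -5.2, 36.1]] 
"rot": [[0.17, 0.25, 0.7]]
```

Call:
drive_tool(linear=[[-2.5,-2.7,4],[-2.5,-2.7,8],[0,0,8],[0,0,5],[0,0,3],[0,0,0]], rot=[[0.1,0.2,0.4],[0.1,0.1,0.3],[0,0,0],[0,0,0],[0,0,0],[0,0,0]], hand=[45,45,45,45,45,45])

```text
t: 30.73
tcp_pos: [0.6223, -0.3167, 0.1296]
tool_rot: [0.681, 0.732, 0.0, 0.003]
force: [-0.2, -0.5, -0.8]
finger_gap: 0.585
```

Run:
```python
from h import *
plan([622.5,-313,118],4.3)
```

```text
t 30.73 tcp [ 622.3 -316.7  129.6] x [-0.072  0.997 -0.004] y [0.997 0.072 0.005] z [ 0.005 -0.004 -1.   ] F [-0.2 -0.5 -0.8] gap 0.585 q [-0.63  0.83  1.36  0.    0.95 -0.7 ]
n 1 
"linear": [[3.7, 0.4, 11.6]] 
"rot": [[0.27, 0.22, -0.18]]
```

Call:
drive_tool(linear=[[3,0.3,2.5],[0.5,0,3],[0,0,3],[0,0,2],[0,0,1],[0,0,0]], rot=[[0.2,0.2,-0.2],[0,0,0],[0,0,0],[0,0,0],[0,0,0],[0,0,0]], hand=[45,45,45,45,45,45])

```text
t: 31.23
tcp_pos: [0.6227, -0.3133, 0.1177]
tool_rot: [0.68, 0.733, 0.0, 0.001]
force: [-0.1, 0.2, 0.4]
finger_gap: 0.591
```

Run:
```python
from h import *
plan([622.5,-313,118],4.3)
```

```text
t 31.23 tcp [ 622.7 -313.3  117.7] x [-0.076  0.997 -0.001] y [0.997 0.076 0.002] z [ 0.002 -0.001 -1.   ] F [-0.1  0.2  0.4] gap 0.591 q [-0.63  0.84  1.36  0.    0.94 -0.7 ]
n 1 
"linear": [[0.3, -0.1, -0.3]] 
"rot": [[0.09, 0.05, 0.04]]
```

Call:
drive_tool(linear=[[0,0,1],[0,0,1],[0,0,0]], rot=[[0,0,0],[0,0,0],[0,0,0]], hand=[45,45,45])

```text
t: 31.48
tcp_pos: [0.6228, -0.3133, 0.1181]
tool_rot: [0.68, 0.733, 0.0, 0.001]
force: [-0.5, -0.4, -1.2]
finger_gap: 0.583
```

Call:
drive_tool(linear=[[0,0,0],[0,0,0],[0,0,0],[0,0,-4],[0,0,-20],[0,0,-30],[0,0,-10],[0,0,0]], rot=[[0,0,0],[0,0,0],[0,0,0],[0,0,0],[0,0,0],[0,0,0],[0,0,0],[0,0,0]], hand=[62,62,62,62,64,66,66,66])

```text
t: 32.15
tcp_pos: [0.6221, -0.3127, 0.1818]
tool_rot: [0.68, 0.733, 0.0, -0.001]
force: [-0.5, 0.8, -0.4]
finger_gap: 0.773
```

Run:
```python
from h import *
plan([481,-75,170],4.3); cm=cams.camera_model('wrist'); im=snap('wrist','w17.png'); dots(im,cm,.056,(8,150,60),(25,255,255),amin=800)
```

```text
t 32.15 tcp [ 622.1 -312.7  181.8] x [-0.076  0.997  0.001] y [ 0.997  0.076 -0.001] z [-0.001  0.001 -1.   ] F [-0.5  0.8 -0.4] gap 0.773 q [-0.63  0.76  1.33  0.    1.05 -0.7 ]
n 8 
"linear": [[31.0, -15.3, 1.5], [31.0, -15.3, 1.5], [31.0, -15.3, 1.5], [31.0, -15.3, 1.5], [31.0, -15.3, 1.5], [31.0, -15.4, 1.5], [31.0, -15.4, 1.5], [31.0, -15.4, 1.5]] 
"rot": [[-0.01, -0.01, 0.01], [-0.01, -0.01, 0.01], [-0.01, -0.01, 0.01], [-0.01, -0.01, 0.01], [-0.01, -0.01, 0.01], [-0.01, -0.01, 0.01], [-0.01, -0.01, 0.01], [-0.01, -0.01, 0.01]]
3665 [70 68] [320.6 223.6] [ 622.9 -313.4   56. ]
```

Amber placed at (622.9,-313.4). Now green.

Call:
drive_tool(linear=[[18,-9,-4],[31,-15,0],[31,-15,0],[31,-15.4,3],[31,-15.4,3],[31,-15.4,3],[31,-15.4,3],[31,-15.4,3],[15,-10,0],[0,0,0],[0,0,0],[0,0,0]], rot=[[0,0,0],[0,0,0],[0,0,0],[0,0,0],[0,0,0],[0,0,0],[0,0,0],[0,0,0],[0,0,0],[0,0,0],[0,0,0],[0,0,0]], hand=[66,66,66,66,66,66,66,66,66,66,66,66])

```text
t: 33.2
tcp_pos: [0.4655, -0.0639, 0.1579]
tool_rot: [0.681, 0.732, -0.003, -0.006]
force: [-0.4, 0.1, 0.2]
finger_gap: 0.773
```

Run:
```python
from h import *
cm=cams.camera_model('wrist'); im=snap('wrist','w18.png'); dots(im,cm,.0305,(40,120,20),(80,255,255),amin=600)
plan([481,-55,115],4.3)
```

```text
1693 [66 64] [337.8 215.8] [476.1 -58.2  30.5]
2648 [ 35 103] [626.  350.3] [ 705.6 -149.8   30.5]
t 33.25 tcp [466.1 -64.4 157.9] x [-0.071  0.997  0.004] y [ 0.997  0.071 -0.012] z [-0.013  0.003 -1.   ] F [-0.4 -0.1 -0.3] gap 0.771 q [-0.37  0.58  1.93 -0.    0.64 -0.44]
n 2 
"linear": [[4.1, 8.0, 21.4], [4.1, 7.9, 21.4]] 
"rot": [[-0.35, -0.12, -0.1], [-0.35, -0.12, -0.1]]
```

Run:
```python
from h import *
im=cv2.imread('pics/w18.png'); cv2.imwrite('pics/w18c.png',cv2.resize(im[120:330,200:520],None,fx=2,fy=2))
h=cv2.cvtColor(im,cv2.COLOR_BGR2HSV)
m=cv2.inRange(h[120:300,250:420],(40,60,5),(85,255,255)); n,_,s,c=cv2.connectedComponentsWithStats(m); print(s[1:][s[1:,4]>200], c[1:][s[1:,4]>200])
```

```text
[[  59   55   71   69 3754]] [[94.07751731 89.3734683 ]]
```

View pics/w18c.png

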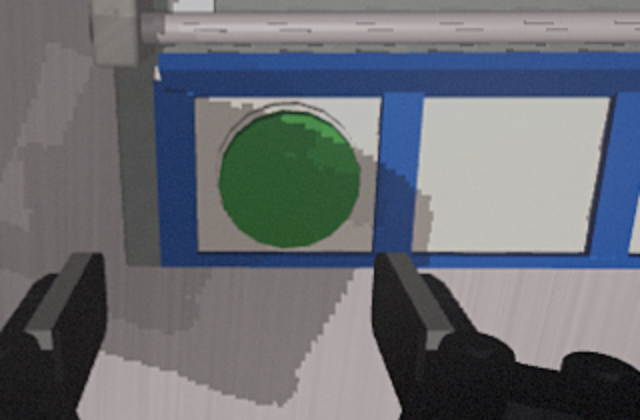

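Run:
```python
from h import *
print(np.round(at_z('wrist',(344.1,209.4),.0305)*1e3,1))
```

```text
[480.7 -53.9  30.5]
```

Call:
drive_tool(linear=[[4,7,10],[4,7,12],[1,1,12],[0,0,8],[0,0,0],[0,0,0]], rot=[[-0.3,-0.1,-0.1],[-0.3,-0.1,-0.1],[0,0,0],[0,0,0],[0,0,0],[0,0,0]], hand=[64,64,64,64,64,64])

```text
t: 33.75
tcp_pos: [0.4902, -0.0604, 0.1116]
tool_rot: [0.683, 0.731, 0.003, 0.006]
force: [0.3, 0.8, 0.5]
finger_gap: 0.748
```

Run:
```python
from h import *
plan([480.5,-54,92.5],4.3)
```

```text
t 33.75 tcp [490.2 -60.4 111.6] x [-0.068  0.998 -0.005] y [0.998 0.068 0.012] z [ 0.012 -0.004 -1.   ] F [0.3 0.8 0.5] gap 0.748 q [-0.35  0.68  1.91  0.    0.53 -0.42]
n 1 
"linear": [[7.1, -9.5, 19.0]] 
"rot": [[0.67, 0.3, -0.43]]
```

Call:
drive_tool(linear=[[3.4,-4.5,0],[3.4,-4.5,0],[0,0,0],[0,0,0]], rot=[[0.4,0.2,-0.2],[0.3,0.1,-0.2],[0,0,0],[0,0,0]], hand=[64,64,64,64])

```text
t: 34.08
tcp_pos: [0.4806, -0.0547, 0.112]
tool_rot: [0.681, 0.733, -0.0, -0.0]
force: [0.5, 0.8, 0.2]
finger_gap: 0.748
```

Run:
```python
from h import *
plan([480.5,-54,92.5],4.3)
```

```text
t 34.08 tcp [480.6 -54.7 112. ] x [-0.074  0.997 -0.   ] y [ 0.997  0.074 -0.   ] z [-0. -0. -1.] F [0.5 0.8 0.2] gap 0.748 q [-0.34  0.68  1.93 -0.    0.53 -0.42]
n 1 
"linear": [[0.7, -0.0, 19.5]] 
"rot": [[-0.02, 0.0, -0.08]]
```

Call:
drive_tool(linear=[[0.7,0,4.5],[0,0,4.5],[0,0,4.5],[0,0,4],[0,0,1.5],[0,0,0],[0,0,0],[0,0,0],[0,0,0],[0,0,0]], rot=[[0,0,0],[0,0,0],[0,0,0],[0,0,0],[0,0,0],[0,0,0],[0,0,0],[0,0,0],[0,0,0],[0,0,0]], hand=[64,64,64,64,64,64,45,45,45,45], force=35)

```text
t: 34.92
tcp_pos: [0.4809, -0.0539, 0.0924]
tool_rot: [0.681, 0.733, 0.0, 0.001]
force: [-0.6, -0.4, -0.3]
finger_gap: 0.587
```

Run:
```python
from h import *
plan([484.5,-309,190],4.3)
```

```text
t 34.92 tcp [480.9 -53.9  92.4] x [-0.074  0.997 -0.001] y [0.997 0.074 0.002] z [ 0.002 -0.001 -1.   ] F [-0.6 -0.4 -0.3] gap 0.587 q [-0.34  0.72  1.93 -0.    0.49 -0.42]
n 8 
"linear": [[-31.8, -1.9, -12.2], [-31.8, -1.9, -12.2], [-31.8, -1.9, -12.2], [-31.8, -1.9, -12.2], [-31.8, -1.9, -12.2], [-31.8, -1.9, -12.2], [-31.8, -1.9, -12.2], [-31.8, -1.9, -12.2]] 
"rot": [[0.01, 0.01, -0.01], [0.01, 0.01, -0.01], [0.01, 0.01, -0.01], [0.01, 0.01, -0.01], [0.01, 0.01, -0.01], [0.01, 0.01, -0.01], [0.01, 0.01, -0.01], [0.01, 0.01, -0.01]]
```

Call:
drive_tool(linear=[[0,0,-12],[0,0,-25],[-18,-1,-30],[-32,-2,-25],[-32,-2,0],[-32,-2,0],[-32,-2,0],[-32,-2,0],[-32,-2,0],[-28,-2,0],[0,0,0],[0,0,0],[0,0,0]], rot=[[0,0,0],[0,0,0],[0,0,0],[0,0,0],[0,0,0],[0,0,0],[0,0,0],[0,0,0],[0,0,0],[0,0,0],[0,0,0],[0,0,0],[0,0,0]], hand=[45,45,45,45,45,45,45,45,45,45,45,45,45])

```text
t: 36.0
tcp_pos: [0.4823, -0.3034, 0.1885]
tool_rot: [0.679, 0.734, -0.002, 0.002]
force: [-0.4, 0.1, 0.1]
finger_gap: 0.587
```

Run:
```python
from h import *
plan([485.5,-309,150],4.3)
```

```text
t 36.0 tcp [ 482.3 -303.4  188.5] x [-0.077  0.997 -0.005] y [ 0.997  0.077 -0.   ] z [ 0.    -0.005 -1.   ] F [-0.4  0.1  0.1] gap 0.587 q [-0.76  0.61  1.68 -0.    0.85 -0.83]
n 2 
"linear": [[-2.8, 1.4, 19.3], [-2.9, 1.4, 19.2]] 
"rot": [[-0.0, 0.14, 0.06], [-0.0, 0.14, 0.06]]
```

Call:
drive_tool(linear=[[-3,1.4,12],[-3,1.4,14],[0,0,14],[0,0,10],[0,0,6],[0,0,0],[0,0,0]], rot=[[0,0.1,0.1],[0,0.1,0],[0,0,0],[0,0,0],[0,0,0],[0,0,0],[0,0,0]], hand=[45,45,45,45,45,45,45])

```text
t: 36.58
tcp_pos: [0.485, -0.302, 0.1245]
tool_rot: [0.677, 0.736, 0.0, -0.004]
force: [0.6, -0.1, 0.6]
finger_gap: 0.586
```

Run:
```python
from h import *
plan([485.5,-309,118],4.3)
```

```text
t 36.58 tcp [ 485.  -302.   124.5] x [-0.082  0.997  0.006] y [ 0.997  0.082 -0.006] z [-0.006  0.006 -1.   ] F [ 0.6 -0.1  0.6] gap 0.586 q [-0.75  0.72  1.7   0.    0.74 -0.84]
n 1 
"linear": [[-7.0, -0.0, 6.5]] 
"rot": [[-0.32, -0.36, 0.42]]
```

Call:
drive_tool(linear=[[-3.5,0,0],[-3.5,0,0],[0,0,2],[0,0,3],[0,0,2.5],[0,0,1],[0,0,0]], rot=[[-0.2,-0.2,0.2],[-0.2,-0.2,0.2],[0,0,0],[0,0,0],[0,0,0],[0,0,0],[0,0,0]], hand=[45,45,45,45,45,45,45])

```text
t: 37.17
tcp_pos: [0.4868, -0.3104, 0.1179]
tool_rot: [0.68, 0.733, 0.0, 0.004]
force: [0.5, -0.7, 0.0]
finger_gap: 0.59
```

Run:
```python
from h import *
plan([485.5,-309,118],4.3)
```

```text
t 37.17 tcp [ 486.8 -310.4  117.9] x [-0.075  0.997 -0.005] y [0.997 0.075 0.005] z [ 0.006 -0.004 -1.   ] F [ 0.5 -0.7  0. ] gap 0.59 q [-0.76  0.73  1.69  0.    0.71 -0.84]
n 1 
"linear": [[1.5, -1.2, -0.1]] 
"rot": [[0.3, 0.27, 0.0]]
```

Call:
drive_tool(linear=[[0,0,1.2],[0,0,1],[0,0,0],[0,0,0],[0,0,0],[0,0,0],[0,0,-4],[0,0,-20],[-10,-8,-30],[-15,-15,-25],[-10,-15,0],[0,-5,0],[0,0,0],[0,0,0],[0,0,0]], rot=[[0,0,0],[0,0,0],[0,0,0],[0,0,0],[0,0,0],[0,0,0],[0,0,0],[0,0,0],[0,0,0],[0,0,0],[0,0,0],[0,0,0],[0,0,0],[0,0,0],[0,0,0]], hand=[45,45,45,60,60,60,60,62,66,75,80,80,80,80,80])

```text
t: 38.42
tcp_pos: [0.4452, -0.3478, 0.1988]
tool_rot: [0.68, 0.734, 0.0, 0.002]
force: [0.7, 0.0, -0.5]
finger_gap: 0.937
```

Run:
```python
from h import *
s=st(); cm=cams.camera_model('wrist'); im=snap('wrist','w19.png')
for k,z in (('collar_grip',.055),('collar_pointer',.065),('red_mark',.04)):
  print(k,[(round(float(a['score']),2),np.round(a['at'],1).tolist(),np.round(at_z('wrist',a['at'],z,cm)*1e3,1).tolist()) for a in cams.spot_point(k,'wrist')[:2]])
dots(im,cm,.056,(40,60,10),(85,255,255),amin=800);dots(im,cm,.056,(8,150,60),(25,255,255),amin=800);print('red');dots(im,cm,.04,(0,140,60),(6,255,255),amin=30)
```

```text
t 38.42 tcp [ 445.2 -347.8  198.8] x [-0.076  0.997 -0.003] y [0.997 0.076 0.004] z [ 0.004 -0.003 -1.   ] F [ 0.7  0.  -0.5] gap 0.937 q [-0.86  0.59  1.68  0.    0.87 -0.94]
collar_grip []
collar_pointer [(0.74, [231.7, 117.3], [384.4, -283.7, 65.0])]
red_mark [(0.6, [295.6, 115.6], [423.5, -280.1, 40.0])]
3650 [70 68] [381.5 168.5] [ 486.8 -311.    56. ]
3796 [76 66] [557.7 185.8] [ 614. -314.   56.]
red
121 [19 18] [291.8 116.5] [ 420.8 -280.9   40. ]
```

View pics/w19.png

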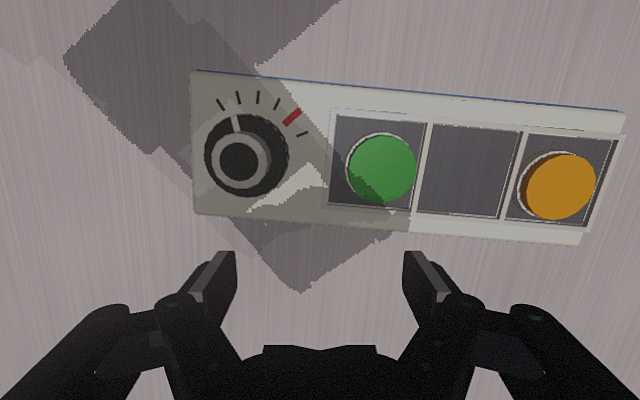

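Run:
```python
from h import *
im=cv2.imread('pics/w19.png'); cm=cams.camera_model('wrist')
f=lambda px,z: at_z('wrist',px,z,cm)[:2]*1e3
g=cv2.cvtColor(im,cv2.COLOR_BGR2GRAY)[100:205,195:300]
for c in (f((239.5,158.5),.080),): print('barrel',c)
# ring top outline: dark
m=(g<70).astype(np.uint8); n,l,s,c=cv2.connectedComponentsWithStats(m); i=1+np.argmax(s[1:,4]); print(s[i],c[i]+[195,100])
C=f((239.5,158.5),.080)
for px in ((221,104),(238,97),(258,97),(277,103),(291.8,116.5),(302,134)):
    d=f(px,.04)-C; print(px,'r',round(np.hypot(*d),1),'ang',round(np.degrees(np.arctan2(d[1],d[0])),1))
d=f((233.5,117.5),.065)-C; print('pointer r',np.hypot(*d),'ang',np.degrees(np.arctan2(d[1],d[0])))
cv2.imwrite('pics/w19c.png',cv2.resize(im[85:215,185:325],None,fx=5,fy=5,interpolation=cv2.INTER_CUBIC)[:600])
```

```text
barrel [ 393.27672336 -307.20911067]
[   9   14   85   83 2892] [252.40733057 151.79910097]
(221, 104) r 38.5 ang 126.6
(238, 97) r 38.2 ang 106.6
(258, 97) r 37.8 ang 85.2
(277, 103) r 38.5 ang 64.4
(291.8, 116.5) r 38.2 ang 43.6
(302, 134) r 38.6 ang 22.2
pointer r 24.670036017292894 ang 107.79605773308326
```

View pics/w19c.png

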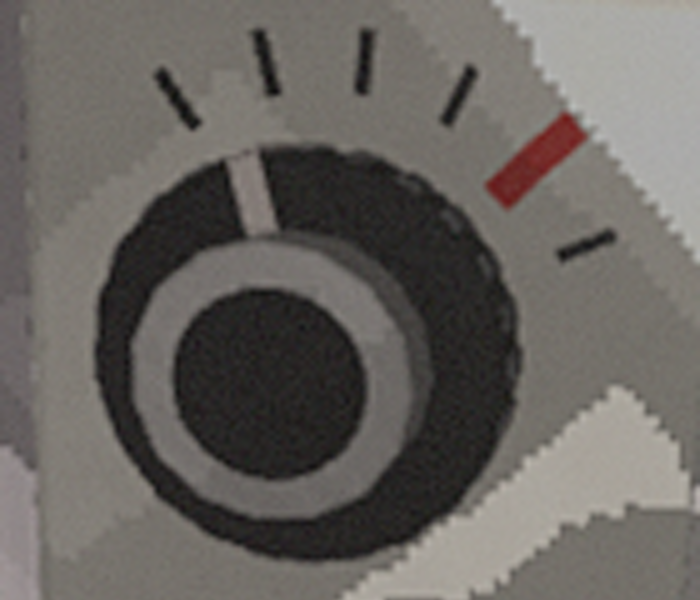

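Run:
```python
from h import *
C=at_z('wrist',(239,161.4),.080)*1e3; p=at_z('wrist',(233.6,116),.065)*1e3; r=at_z('wrist',(291.8,116.5),.04)*1e3; t1=at_z('wrist',(238,97),.04)*1e3
for q in (p,r,t1): d=(q-C)[:2]; print(np.hypot(*d),np.degrees(np.arctan2(d[1],d[0])))
print(C); plan([*C[:2],165],10)
```

```text
27.20905788695842 105.27094219007468
39.64969087393515 45.20757057797389
39.8787557978237 105.44290944508738
[ 392.97147931 -309.03480706   80.        ]
t 38.62 tcp [ 445.4 -347.8  198.7] x [-0.077  0.997 -0.003] y [0.997 0.077 0.003] z [ 0.004 -0.003 -1.   ] F [-0.1 -0.  -0.3] gap 0.941 q [-0.86  0.59  1.68  0.    0.87 -0.94]
n 2 
"linear": [[21.4, -24.7, 16.7], [22.5, -23.6, 16.8]] 
"rot": [[0.09, 0.09, -2.78], [0.09, 0.09, -2.78]]
```

Call:
drive_tool(linear=[[14,-16,8],[15,-16,10],[13,-15,14],[1,-1,4],[0,0,0],[0,0,0],[0,0,0]], rot=[[0.1,0.1,-1.5],[0.1,0.1,-2],[0,0,-2],[0,0,0],[0,0,0],[0,0,0],[0,0,0]], hand=[78,78,76,74,74,74,74])

```text
t: 39.2
tcp_pos: [0.3962, -0.3099, 0.1607]
tool_rot: [0.641, 0.768, 0.0, 0.002]
force: [-0.6, -0.4, 0.3]
finger_gap: 0.864
```

Run:
```python
from h import *
plan([393,-309,140],10)
```

```text
t 39.2 tcp [ 396.2 -309.9  160.7] x [-0.179  0.984 -0.003] y [0.984 0.179 0.003] z [ 0.003 -0.003 -1.   ] F [-0.6 -0.4  0.3] gap 0.864 q [-0.89  0.6   1.86  0.    0.68 -1.07]
n 1 
"linear": [[1.5, -3.0, 20.7]] 
"rot": [[0.16, 0.19, 0.31]]
```

Call:
drive_tool(linear=[[1.5,-3,4],[0,0,8],[0,0,8],[0,0,4],[0,0,0],[0,0,0]], rot=[[0.1,0.2,0.3],[0,0,0],[0,0,0],[0,0,0],[0,0,0],[0,0,0]], hand=[72,72,72,72,72,72])

```text
t: 39.7
tcp_pos: [0.3965, -0.3127, 0.1355]
tool_rot: [0.643, 0.766, -0.0, 0.004]
force: [0.7, 0.8, 0.5]
finger_gap: 0.845
```

Run:
```python
from h import *
plan([393,-309,120],10)
```

```text
t 39.7 tcp [ 396.5 -312.7  135.5] x [-0.173  0.985 -0.007] y [0.985 0.173 0.005] z [ 0.006 -0.006 -1.   ] F [0.7 0.8 0.5] gap 0.845 q [-0.89  0.65  1.87  0.    0.62 -1.07]
n 1 
"linear": [[4.3, -2.9, 15.4]] 
"rot": [[0.3, 0.4, -0.04]]
```

Call:
drive_tool(linear=[[2.2,-1.5,0],[2.1,-1.4,0],[0,0,4],[0,0,4],[0,0,4],[0,0,2],[0,0,0],[0,0,0]], rot=[[0.2,0.2,0],[0.1,0.2,0],[0,0,0],[0,0,0],[0,0,0],[0,0,0],[0,0,0],[0,0,0]], hand=[70,70,70,70,70,70,70,70])

```text
t: 40.37
tcp_pos: [0.3925, -0.3086, 0.1201]
tool_rot: [0.643, 0.766, 0.0, -0.0]
force: [-0.2, 0.1, 0.2]
finger_gap: 0.819
```

Run:
```python
from h import *
plan([393,-309,119],10)
```

```text
t 40.37 tcp [ 392.5 -308.6  120.1] x [-0.173  0.985  0.001] y [ 0.985  0.173 -0.   ] z [-0.001  0.001 -1.   ] F [-0.2  0.1  0.2] gap 0.819 q [-0.89  0.67  1.89 -0.    0.58 -1.06]
n 1 
"linear": [[-0.5, 0.4, 1.1]] 
"rot": [[-0.02, -0.04, -0.05]]
```

Call:
drive_tool(linear=[[0,0,0],[0,0,0],[0,0,0],[0,0,0],[0,0,0]], rot=[[0,0,0],[0,0,0],[0,0,0],[0,0,0],[0,0,0]], hand=[45,45,45,45,45], force=60)

```text
t: 40.78
tcp_pos: [0.3923, -0.3086, 0.1207]
tool_rot: [0.643, 0.766, -0.0, -0.001]
force: [-0.1, -0.5, -0.6]
finger_gap: 0.628
```

Call:
drive_tool(linear=[[0,0,0],[0,0,0],[0,0,0],[0,0,0],[0,0,0],[0,0,0],[0,0,0],[0,0,0]], rot=[[0,0,5],[0,0,5],[0,0,5],[0,0,5],[0,0,5],[0,0,5],[0,0,5],[0,0,5]], hand=[45,45,45,45,45,45,45,45])

```text
t: 41.45
tcp_pos: [0.3933, -0.3087, 0.1207]
tool_rot: [0.873, 0.487, -0.0, 0.0]
force: [-0.0, -0.2, -1.2]
finger_gap: 0.632
```

Run:
```python
from h import *
plan([393,-309,120],-50)
```

```text
t 41.45 tcp [ 393.3 -308.7  120.7] x [ 0.525  0.851 -0.001] y [ 0.851 -0.525  0.   ] z [-0.    -0.001 -1.   ] F [-0.  -0.2 -1.2] gap 0.632 q [-0.89  0.67  1.88 -0.    0.58 -0.34]
n 3 
"linear": [[-0.1, -0.0, 0.2], [-0.1, -0.0, 0.2], [-0.1, -0.0, 0.2]] 
"rot": [[0.01, 0.01, 6.11], [0.01, 0.01, 6.11], [0.01, 0.01, 6.11]]
```

Call:
drive_tool(linear=[[0,0,0],[0,0,0],[0,0,0],[0,0,0],[0,0,0],[0,0,0]], rot=[[0,0,5],[0,0,5],[0,0,4],[0,0,3],[0,0,0],[0,0,0]], hand=[45,45,45,45,45,45])

```text
t: 41.95
tcp_pos: [0.3936, -0.3089, 0.1206]
tool_rot: [0.938, 0.346, -0.0, 0.001]
force: [-0.5, -0.4, -0.3]
finger_gap: 0.627
```

Run:
```python
from h import *
plan([393,-309,120],-50)
```

```text
t 41.95 tcp [ 393.6 -308.9  120.6] x [ 0.761  0.649 -0.001] y [ 0.649 -0.761  0.001] z [-0.    -0.001 -1.   ] F [-0.5 -0.4 -0.3] gap 0.627 q [-0.89  0.67  1.88 -0.    0.58 -0.02]
n 1 
"linear": [[-0.5, -0.3, 0.6]] 
"rot": [[0.05, 0.04, 0.45]]
```

Call:
drive_tool(linear=[[0,0,0],[0,0,0],[0,0,0],[0,0,0],[0,0,-5],[0,0,-20],[0,0,-30],[-10,0,-25],[-15,0,-5],[-10,0,0],[0,0,0],[0,0,0],[0,0,0]], rot=[[0,0,0],[0,0,0],[0,0,0],[0,0,0],[0,0,0],[0,0,0],[0,0,0],[0,0,0],[0,0,0],[0,0,0],[0,0,0],[0,0,0],[0,0,0]], hand=[70,70,70,70,72,76,80,80,80,80,80,80,80])

```text
t: 43.03
tcp_pos: [0.3661, -0.3318, 0.2105]
tool_rot: [0.937, 0.349, -0.0, 0.0]
force: [-0.6, 0.7, 0.3]
finger_gap: 0.934
```

Run:
```python
from h import *
s=st(); cm=cams.camera_model('wrist'); im=snap('wrist','w20.png')
C=np.array([393,-309])
for k,z in (('collar_pointer',.065),('red_mark',.04)):
  for a in cams.spot_point(k,'wrist')[:2]:
    q=at_z('wrist',a['at'],z,cm)[:2]*1e3-C; print(k,round(float(a['score']),2),np.round(a['at'],1),'r',round(np.hypot(*q),1),'ang',round(np.degrees(np.arctan2(q[1],q[0])),1))
dots(im,cm,.056,(40,60,10),(85,255,255),amin=800);dots(im,cm,.056,(8,150,60),(25,255,255),amin=800)
```

```text
t 43.03 tcp [ 366.1 -331.8  210.5] x [ 0.757  0.653 -0.001] y [ 0.653 -0.757  0.   ] z [-0.    -0.001 -1.   ] F [-0.6  0.7  0.3] gap 0.934 q [-0.96  0.5   1.85 -0.    0.79 -0.1 ]
collar_pointer 0.88 [316.3 124.6] r 28.4 ang 46.5
red_mark 0.83 [318.3 107.4] r 39.7 ang 42.9
4472 [74 79] [414.5  60.1] [ 487.2 -311.2   56. ]
```

View pics/w20.png

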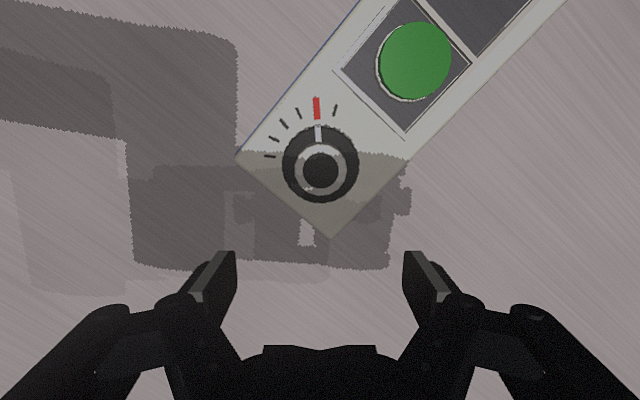

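The pointer (316,125) lines up with the red mark (318,107), and green is flat in its well. One last numeric check on amber and the bystanders, then hand in.

Run:
```python
from h import *
snap('scene')
for k,z in (('dish_amber_center',.048),('dish_green_center',.048),('flipper_knob',.032),('tube_rack',0),('tip_box',0),('spray_jar',0)):
  print(k,[(round(float(a['score']),2),np.round(at_z('scene',a['at'],z)*1e3).tolist()) for a in cams.spot_point(k,'scene')[:2]])
print(order.sign_off())
```

```text
dish_amber_center [(0.66, [612.0, -317.0, 48.0])]
dish_green_center [(0.53, [489.0, -322.0, 48.0])]
flipper_knob [(0.68, [507.0, 121.0, 32.0])]
tube_rack [(0.65, [770.0, -201.0, 0.0])]
tip_box [(0.83, [800.0, 75.0, 0.0])]
spray_jar [(0.73, [489.0, 100.0, 0.0]), (0.65, [749.0, 289.0, 0.0])]
the job is handed in; nothing more can be done
None
```

The job is done and handed in at about 43 s on the robot's clock. Only the amber and green dishes were on the bench; there was no red one.

- **Inverting:** I seated both dishes lid up in the two outer pockets. I then swung the flipper fully over, pressing it on its stop at about 28 N, so both dropped lid-down into the nest. It was then swung fully back open (about 30 N on that stop).
- **Wells:** Green is at about (487, -311) mm and amber at about (623, -313) mm, both lid-down and flat inside the well rims in the pictures. I left the middle well empty.
- **Timer:** I turned the collar clockwise 60°, from 0.35 to 1.40, only after both dishes were in. In the last wrist picture the white pointer stands at the red mark, with measured angles of 46.5° and 42.9°. That is far less than one 20° click.
- **Bystanders:** The final scene readings for the tube rack, tip box and jar are within about 6 mm of where they started, which is within the detector's scatter.

**Disagreements:**
- The last scene-camera readings put amber at (612, -317) mm and green at (489, -322) mm. Both differ by about 1 cm from the wrist camera, but are still inside the wells.
- A wrist picture taken from the side also put amber at 614 mm in x. I trusted the view from above.
- The scene detector's best guess for the jar (score 0.73) was a false hit near the inverter. Its second guess (0.65) matched the jar's original place.

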